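Top up a ratcheted wafer dispenser for the coffee service

TASK

The round wafer dispenser was advanced one pocket too far: flip its red-ball pawl over so that it is clear, turn the knob back (counter-clockwise from above) one pocket until the missed empty pocket is in the opening, drop the pawl back into the ratchet and lay one of the two loose wafers flat in the middle of that pocket. Then advance the knob clockwise two clicks, one at a time, letting the pawl drop in at each, so that the filled pocket passes and the next empty one is in the opening, and lay the other wafer flat in the middle of it. Leave the pawl down, do not drop the wafers from a height, and leave the wafers already loaded, the glasses, cups and mills where they are.

Things in the scene. Friction and masses are not known exactly. Their poses are not given: they have to be found in the camera images.
- stand: fixed part of a round wafer dispenser, fast on the table: steel base dish 348 mm across and a clear plastic cover 342 mm across whose top is 64 mm high. The cover has one opening, a 60 degree sector without top or side wall, edged by thin steel rods, centred on the stand's own -x axis (roughly towards the robot). Origin: on the table under the turning axis, z up
- opening (a point): point on the tray floor in the middle of the opening, 112 mm from the turning axis and 26 mm above the table (fixed on the stand): a pocket is in the opening when its own middle point is here
- rotor (a joint): angle of the carousel, rad; GROWS when the knob turns CLOCKWISE seen from above (advancing). Clicks (pocket centred in the opening, pawl behind a tooth) at every multiple of 1.047. Starts 0 to 0.12 past the click of a filled pocket; -1.047 is the missed pocket's click, 0 the filled one's, +1.047 the next empty one's. Stays where it is left (friction 0.06 N m)
- knob (a point): centre of the dark wooden bar knob on the turning axis, 118 mm above the table: 56 mm long (point x), 18 mm thick (point y), 100 to 136 mm high, fast to the carousel and turning with it. Grip it from above across the 18 mm. Its -x end (brass dot) points to the pocket that is in the opening at joint 0. Keep the fingers within 58 mm of the axis, clear of the pawl
- crown (a point): point on the axis at the top of the teeth, 82 mm above the table, of the brass ratchet crown under the knob (114 mm across). With the pawl down the carousel can be advanced, the pawl riding up a ramp and dropping behind its cliff, but cannot turn back past a click. From 0 to about 0.25 rad past a click the pawl lies right down in the notch
- pawl (a joint): angle of the drop pawl about its level shaft, rad: 0 = tongue down in the ratchet (engaged), 1.40 = flipped over and clear (free). Weighted, held by gravity only: from below about 0.8 it falls to 0, from above to 1.40, and stays there. Riding over a tooth lifts it to about 0.2. Less than 2 N at the ball moves it. It starts engaged
- pawl_shaft (a point): point on the axis of the pawl's fixed, level shaft (8 mm thick, 86 mm above the table) beside the lever. Its x axis, level, points to the side where the ball leans when engaged; its y axis runs along the shaft outwards from the knob; the tongue is 47 mm nearer the knob. Two steel bearing posts 12 and 30 mm nearer the knob are 90 mm high
- lever_ball (a point): centre of the red ball, 24 mm across, on the pawl's lever, 52 mm from the shaft. Engaged, it is 33 mm to the shaft point's +x side and 126 mm above the table; free, 33 mm to the -x side at about the same height; between, it rises to 138 mm. Push it over sideways with closed fingers, well past upright, or pinch and swing it
- missed_pocket (a point): middle point of the light wooden floor of the missed, empty pocket, 112 mm from the axis, turning with the carousel. A pocket is a 60 degree sector from 54 to 160 mm from the axis, floor 26 mm above the table, between 4 mm dividers 29 mm high, outer lip 8 mm high. Lay a wafer with its length along the line from the axis
- next_pocket (a point): the same point of the other empty pocket, two pockets after the missed one (the pocket between them is filled); the pocket is alike
- wafer_a: a white wrapped wafer packet, 40 mm wide (x), 88 mm long (y), 14 mm thick, rigid, 16 to 28 g; it starts flat on the tablecloth left of the dispenser, at any yaw. Origin: centre of its underside, z up. Pick it from above across its 40 mm width. It equals the other wafer: either may go into either pocket
- wafer_b: a white wrapped wafer packet, 40 mm wide (x), 88 mm long (y), 14 mm thick, rigid, 16 to 28 g; it starts flat on the tablecloth right of the dispenser, at any yaw. Origin: centre of its underside, z up. Pick it from above across its 40 mm width. It equals the other wafer: either may go into either pocket
- served_0: a wafer like the loose ones, already in the filled pocket that is in the opening at the start; it stays there and rides with the carousel. Three more lie in the pockets under the cover. Origin: centre of its underside
- champagne_flute: clear champagne flute, 226 mm tall, bowl 52 mm across, foot 66 mm. It and the other two of flute, salt mill and pepper mill stand, in any order, at the front left (between a wafer and the opening), left and back left of the dispenser. To be left alone. Origin: centre of its underside
- salt_mill: light wooden salt mill, 57 mm across, 162 mm tall, upright. It and the other two of flute, salt mill and pepper mill stand, in any order, at the front left (between a wafer and the opening), left and back left of the dispenser. To be left alone. Origin: centre of its underside
- pepper_mill: dark wooden pepper mill, 57 mm across, 174 mm tall, upright. It and the other two of flute, salt mill and pepper mill stand, in any order, at the front left (between a wafer and the opening), left and back left of the dispenser. To be left alone. Origin: centre of its underside
- wine_glass: clear wine glass, 210 mm tall, 76 mm across, behind the wafer on the right. To be left alone. Origin: centre of its underside
- cup_left: cream coffee cup, 66 mm across and 58 mm tall with a handle, on its saucer (about 170 mm across) at the far left. To be left alone. Origin: centre of its underside
- tumbler: clear leaning water tumbler, 90x100 mm and 114 mm tall, behind the dispenser on the right. To be left alone. Origin: centre of its underside
- cup_0: cream coffee cup, 66 mm across and 58 mm tall, on its saucer by the laid place on the right. To be left alone. Origin: centre of its underside
There are look-alikes about, which are no part of the job. Leave any black look-alike of the wafer_a alone.

How it is judged:
By the outcome, as a careful person would: the job done as asked, in the order asked, and still so for the second after the job is handed in, with the robot touching nothing.
It also fails if it takes over 72 s, if anything falls off the work surface, if the arm or the gripper's body presses on something with over 40 N, if the wrist force passes 120 N, or if a joint passes its speed limit or range.

ROBOT

A 6-joint arm with a two-finger parallel gripper is mounted at the origin on a cart in front of the work surface, level with it; the furniture and walls round the work are solid. World frame = base frame: x ahead of the robot, y to its left, z up, the work surface at z = 0. Lengths are in m, angles in rad, forces in N, time in s.
With the tool pointing down it reaches from about 0.35 to 0.775 m from the base axis. Payload 7.3 kg.
Tool frame: the origin (TCP) lies midway between the tips of the shut fingers; the grasp point (between the pads) lies 19 mm behind it; z points along the fingers, y is the line along which they close (so a half turn about z gives the same grasp; the last joint's range is limited). The gripper opens to 92 mm and grips with 3 to 60 N. Pads are 19 mm wide; open, the fingers measure 130 mm over their backs; the gripper's body (75 mm by 190 mm) begins 47 mm behind the grasp point.
Start: joints at [-1.266, 0.342, 1.524, -0, 1.275, -0.146], TCP at [0.229, -0.473, 0.227] pointing down, gripper open.
Joint ranges: [-2.53, 2.53], [-0.77, 2.02], [0.04, 2.7], [-1, 4.14], [0.28, 2.66], [-3.11, 3.11]. Speed limits (rad/s): [2.57, 2.57, 3.14, 3.14, 3.14, 3.14].

INTERFACE

Orientations are given as [roll, pitch, yaw] about the fixed x, y, z axes, in that order (R = Rz(yaw) Ry(pitch) Rx(roll)).
In Python, from cell import robot, read_camera, camera_params, nets gives the robot as it stands. The module is installed in compiled form; this text tells all that it offers.
- The arm moves only by the tool step_arm, never from a script. Its argument "steps" is a list of rows, each an object of numbers: "x", "y", "z": the shift along the tool's x, y, z as a fraction of full scale; "rx", "ry", "rz": the turn, a rotation vector about the tool's x, y, z as a fraction of full scale; "claw": the opening, from -1 (shut) to 1 (fully open). In form: [{"x": .., "y": .., "z": .., "rx": .., "ry": .., "rz": .., "claw": ..}, ...]. A call has 1 to 12 rows; each row is the pose to reach, as a shift and turn from the pose commanded when the call began, along the tool's axes at that moment; what a row does not reach only later rows make up. Full scale, the value 1, is 750 mm for a shift and pi/4 rad for a turn. A row lasts 1/12 s, in which the tool goes at most 41.7 mm and 7.16 degrees, less where a joint would pass 70% of its speed; a pose out of reach is approached as far as the arm can. A call with a number of a shift or a turn outside -1 to 1 is refused whole. A call with a gripper value outside its range is refused whole. The fingers move at their own pace and stop on an object; "squeeze" is the grip in N (left out, the last holds). Time passes only in rows, so rows that repeat a pose let the fingers close. It gives the time, the measured TCP pose, the force, the opening and the grip force at its end, in the units of the state.
- robot.observe(): the state, without advancing time (a new reading comes with each control period).
- read_camera(name): name is "scene" or "top"; returns (picture, depth): 384x512x3 uint8, blue, green, red; 384x512 float32, m along the optical axis (not along the pixel's ray), 0 where there is no reading.
- camera_params(name): a dict with "fx", "fy", "cx", "cy" (pixels), "R" (3x3) and "t" (3): a world point X has camera coordinates R X + t. Camera axes: x right, y down, z forward; pixel columns grow to the right and rows downward; lengths in m; the calibration is good to about 2 mm. A picture is of the moment at which its call begins. camera_params takes no time and is no camera call.
- robot.hand_in(): hands the job in; it is judged then, once.
Trained networks look in the newest picture that a camera, given by its name, has taken for a name from the list of things; names that differ only in an ending like _2 or _b are one class to them, and where a whole thing is asked for, a point or a joint stands for the part that bears it (a point fixed in the world has none). Each returns a list of dicts, best first, with "conf" (0 to 1); they miss things now and then, are a little off and sometimes report something else, mostly with a low value. They report only what shows in the picture. A call takes as long as a camera call. They do not tell look-alikes from the thing itself.
- nets.masks_of(camera, query): "region" (384x512 bool, what is visible of it) and "box" ([left, top, right, bottom] in pixels, round what is visible of it).
- nets.landmark_of(camera, query): "pixel" ([row, column] in pixels: a listed point, or the origin of a listed thing).
The state is a dict: "time": time; "qpos": joint angles; "qvel": joint speeds; "joint_efforts": joint torques, N m; "tool_pos": TCP position; "tool_rot": TCP orientation; "contact_force": force on the tool from outside, world axes, zero at the start; "torque": the same for the moment, N m; "opening": finger opening in m; "grip_force": force on a finger pad.
Only numpy, scipy, OpenCV 4.12 (cv2) and the standard library are available. Lean on these libraries where they do the work, as an engineer would, in place of code of your own. Each camera call takes 0.05 s, during which the arm holds its last target. There are 200 camera calls.

## Working session

There is one attempt and no reset: what is moved stays moved. The work goes in short steps, Python scripts to look and compute and a tool call to move; the robot and the scene stay as the last step left them, time stands still between calls to the robot, and variables do not carry over. Pictures are saved under pics/ and viewed, at most 10 in all, crops included, and the job is handed in when it is done.

Besides the shell and the picture viewer there is one more tool, called after "Call:" as name(argument=value, ...) on one line, values as JSON. step_arm: Moves the arm, as the interface text tells. Its arguments: {"type":"object","properties":{"steps":{"type":"array","items":{"type":"object","properties":{"x":{"type":"number","minimum":-1,"maximum":1},"y":{"type":"number","minimum":-1,"maximum":1},"z":{"type":"number","minimum":-1,"maximum":1},"rx":{"type":"number","minimum":-1,"maximum":1},"ry":{"type":"number","minimum":-1,"maximum":1},"rz":{"type":"number","minimum":-1,"maximum":1},"claw":{"type":"number"}}}},"squeeze":{"type":"number"}},"required":["steps"]}

```bash
mkdir -p pics; cat > h.py <<'E'
import numpy as np, cv2
from cell import robot, read_camera, camera_params, nets
def ray(cam,row,col,z):
    p=camera_params(cam);R=np.array(p["R"]);t=np.array(p["t"])
    d=R.T@np.array([(col-p["cx"])/p["fx"],(row-p["cy"])/p["fy"],1]);c=-R.T@t
    return c+d*(z-c[2])/d[2]
def proj(cam,X):
    p=camera_params(cam);q=np.array(p["R"])@np.array(X)+np.array(p["t"])
    return q[1]/q[2]*p["fy"]+p["cy"],q[0]/q[2]*p["fx"]+p["cx"]
def cloud(cam,dep):
    p=camera_params(cam);v,u=np.mgrid[:384,:512]
    P=np.stack([(u-p["cx"])/p["fx"]*dep,(v-p["cy"])/p["fy"]*dep,dep],-1)-np.array(p["t"])
    return P@np.array(p["R"])
E
python3 - <<'E'
from h import *
ims=[]
for c in("scene","top"):
    im,d=read_camera(c);np.save(c+"_d.npy",d);cv2.imwrite(c+".png",im)
    cv2.imwrite(f"pics/{c}0.png",cv2.resize(im,(800,600),interpolation=cv2.INTER_CUBIC))
    p=camera_params(c);print(c,-np.array(p["R"]).T@p["t"],p["fx"])
Z=dict(stand=0,opening=.026,knob=.118,crown=.082,pawl_shaft=.086,lever_ball=.126,missed_pocket=.026,next_pocket=.026,wafer_a=0,served_0=.026,champagne_flute=0,salt_mill=0,pepper_mill=0,wine_glass=0,tumbler=0)
for n,z in Z.items():
  for c in("top","scene"):
    r=nets.landmark_of(c,n)
    print(n,c,[(round(a["conf"],2),np.round(a["pixel"]).astype(int).tolist(),ray(c,*a["pixel"],z)[:2].round(3).tolist()) for a in r[:4]])
E
```

```text
scene [-0.0213276   0.9889247   0.85757173] 368.7118635198132
top [ 0.50464192 -0.02224027  1.29251084] 348.2318495167275
stand top [(0.57, [185, 251], [0.589, 0.018])]
stand scene [(0.84, [209, 247], [0.6, 0.011])]
opening top [(0.86, [212, 252], [0.487, 0.018])]
opening scene [(0.66, [214, 275], [0.475, 0.012])]
knob top [(0.62, [182, 250], [0.592, 0.018]), (0.6, [172, 228], [0.627, 0.09]), (0.6, [135, 310], [0.743, -0.189]), (0.42, [200, 277], [0.528, -0.072])]
knob scene [(0.76, [187, 244], [0.595, 0.037]), (0.18, [213, 276], [0.419, 0.116])]
crown top [(0.88, [181, 250], [0.596, 0.021]), (0.7, [177, 220], [0.615, 0.125])]
crown scene [(0.65, [196, 248], [0.579, 0.035]), (0.33, [186, 246], [0.622, -0.018])]
pawl_shaft top [(0.59, [177, 218], [0.613, 0.131])]
pawl_shaft scene [(0.84, [203, 227], [0.62, 0.114]), (0.5, [216, 272], [0.444, 0.099])]
lever_ball top [(0.63, [167, 227], [0.643, 0.095]), (0.62, [181, 251], [0.592, 0.014])]
lever_ball scene [(0.61, [188, 247], [0.577, 0.047]), (0.46, [192, 224], [0.633, 0.108])]
missed_pocket top [(0.95, [199, 223], [0.54, 0.123]), (0.75, 
[... 703 characters left out ...]
e top [(0.86, [141, 193], [0.76, 0.231])]
champagne_flute scene [(0.69, [228, 180], [0.75, 0.236])]
salt_mill top [(0.68, [241, 197], [0.385, 0.226]), (0.35, [197, 226], [0.546, 0.115]), (0.22, [144, 342], [0.73, -0.323])]
salt_mill scene [(0.85, [262, 266], [0.395, 0.223]), (0.68, [194, 248], [0.649, -0.078]), (0.37, [166, 259], [0.73, -0.303])]
pepper_mill top [(0.72, [162, 180], [0.681, 0.281])]
pepper_mill scene [(0.73, [243, 186], [0.678, 0.286])]
wine_glass top [(0.73, [142, 343], [0.738, -0.329])]
wine_glass scene [(0.6, [164, 259], [0.74, -0.323])]
tumbler top [(0.72, [163, 137], [0.682, 0.443]), (0.58, [136, 310], [0.766, -0.207])]
tumbler scene [(0.91, [173, 242], [0.767, -0.211])]
```

View pics/top0.png

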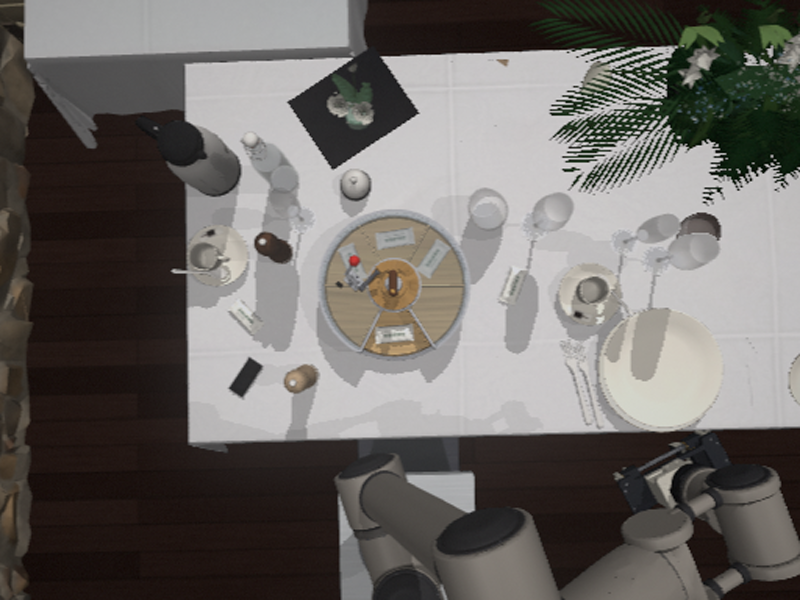

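View pics/scene0.png

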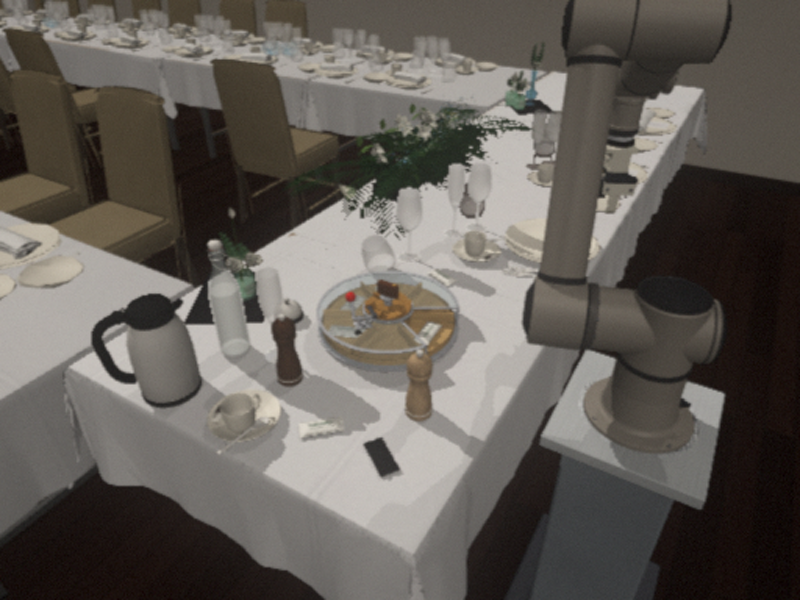

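```bash
python3 - <<'E'
from h import *
im=cv2.imread("top.png");d=np.load("top_d.npy");P=cloud("top",d)
hsv=cv2.cvtColor(im,cv2.COLOR_BGR2HSV)
# white wafer blobs
for c in("top","scene"):
    im=cv2.imread(c+".png");P=cloud(c,np.load(c+"_d.npy"));hsv=cv2.cvtColor(im,cv2.COLOR_BGR2HSV)
    for n,(r0,c0) in dict(a=(.538,.359),w3=(.371,.369),b=(.592,-.259),s=(.48,.017)).items():
        zl,zh=(.007,.022) if n!="s" else (.033,.048)
        m=(P[...,2]>zl)&(P[...,2]<zh)&(np.hypot(P[...,0]-r0,P[...,1]-c0)<.06)
        q=P[m][:,:2].astype(np.float32)
        if len(q)>10: print(c,n,len(q),P[m][:,2].mean().round(3),im[m].mean(0).round(),cv2.minAreaRect(q))
    # red ball
    m=((hsv[...,0]<8)|(hsv[...,0]>172))&(hsv[...,1]>150)&(P[...,2]>.1)&(P[...,2]<.15)&(np.hypot(P[...,0]-.6,P[...,1]-.02)<.2)
    print(c,"red",m.sum(),P[m].mean(0).round(4),P[m].min(0).round(3),P[m].max(0).round(3))
    m=(P[...,2]>.131)&(P[...,2]<.141)&(np.hypot(P[...,0]-.593,P[...,1]-.018)<.04)
    q=P[m];print(c,"knob",len(q),q.mean(0).round(4),cv2.minAreaRect(q[:,:2].astype(np.float32)))
im=cv2.imread("top.png")[130:260,130:360]
im2=cv2.imread("scene.png")[150:260,170:320]
cv2.imwrite("pics/crop1.png",cv2.resize(im,(800,452),interpolation=cv2.INTER_CUBIC))
cv2.imwrite("pics/crop2.png",cv2.resize(im2,(800,587),interpolation=cv2.INTER_CUBIC))
E
```

```text
top a 232 0.012 [176. 180. 181.] ((0.5456384420394897, 0.35959020256996155), (0.09717831015586853, 0.07532665133476257), 40.1334114074707)
top w3 219 0.012 [52. 51. 51.] ((0.3849490284919739, 0.3739173412322998), (0.04684348776936531, 0.10455408692359924), 46.90639877319336)
top b 221 0.012 [166. 170. 171.] ((0.5901252031326294, -0.2623831629753113), (0.06171276792883873, 0.10397196561098099), 68.41117095947266)
top s 240 0.037 [157. 164. 167.] ((0.47727322578430176, 0.016992218792438507), (0.08646833151578903, 0.08646724373102188), 88.36258697509766)
top red 29 [0.6436 0.0953 0.1357] [0.636 0.086 0.131] [0.652 0.103 0.14 ]
top knob 77 [0.5941 0.0128 0.1354] ((0.5941035747528076, 0.012511523440480232), (0.016812764108181, 0.050470780581235886), 88.39154052734375)
scene a 214 0.011 [168. 178. 182.] ((0.5320302248001099, 0.3717113435268402), (0.08564349263906479, 0.03873148187994957), 41.915870666503906)
scene w3 256 0.011 [55. 56. 58.] ((0.38877376914024353, 0.37328824400901794), (0.03835228830575943, 0.084608294069767), 55.287330627441406)
scene b 76 0.011 [159. 169. 173.] ((0.5841032266616821, -0.25751468539237976), (0.042126163840293884, 0.08528979122638702), 66.31973266601562)
scene s 152 0.038 [122. 139. 150.] ((0.4767369329929352, 0.004746731370687485), (0.0855858251452446, 0.11290183663368225), 66.1404037475586)
scene red 20 [0.6394 0.1017 0.1319] [0.632 0.096 0.124] [0.647 0.107 0.138]
scene knob 37 [0.5929 0.019  0.1343] ((0.5931986570358276, 0.019219372421503067), (0.01612504944205284, 0.04864935204386711), 87.30541229248047)
```

View pics/crop1.png

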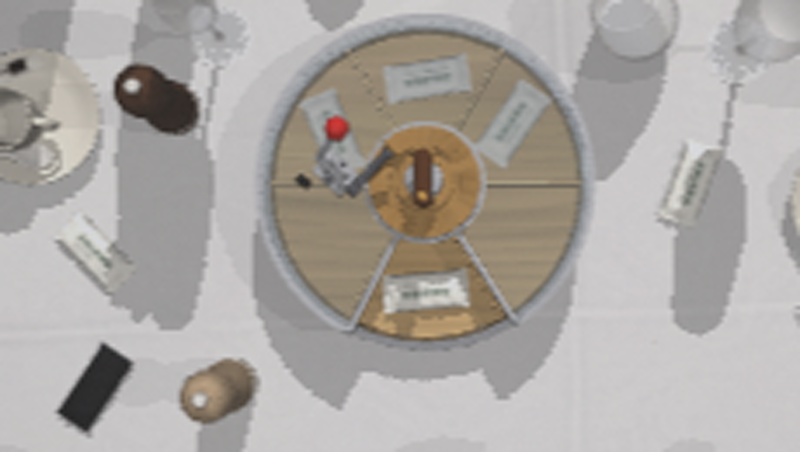

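View pics/crop2.png

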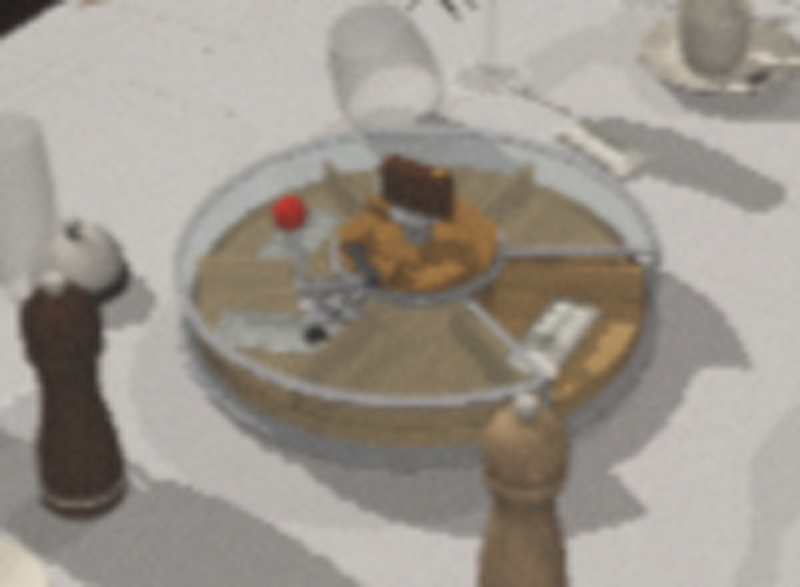

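The top view shows the two white wafers at (201,160) and (182,326). The black look-alike is at (241,157), the ball at (167,227), the knob at (182,251) and the salt mill at (241,197). I choose the two white packets. The remaining step is to refine the axis, the yaw and the wafers.

```bash
python3 - <<'E'
from h import *
s=robot.observe();print(s["tool_pos"],s["tool_rot"],s["opening"])
L=ray("top",224.3,231.2,.064);R=ray("top",222.6,278.6,.064)
print("rod ends",L.round(4),R.round(4),np.linalg.norm(L-R)); v=L-R; print("stand yaw deg",np.degrees(np.arctan2(-v[0],v[1])))
mid=(L+R)/2; print("mid",mid)
for c in("top","scene"):
    im=cv2.imread(c+".png");P=cloud(c,np.load(c+"_d.npy"))
    read_camera(c)
    for r in nets.masks_of(c,"wafer_a"):
        m=r["region"];v,u=np.nonzero(m)
        q=np.array([ray(c,a,b,.012)[:2] for a,b in zip(v,u)])
        (cx,cy),(w,h),an=cv2.minAreaRect(q.astype(np.float32))
        C=np.cov(q.T);w_,V=np.linalg.eigh(C);ax=V[:,1]
        print(c,"wafer",round(r["conf"],2),len(q),im[m].mean().round(),q.mean(0).round(4),"rect",np.round((cx,cy,w,h,an),3),"long yaw",np.degrees(np.arctan2(ax[1],ax[0])).round(1),np.sqrt(12*w_).round(3))
    r=nets.masks_of(c,"stand")
    for a in r[:1]:print(c,"stand",a["conf"],a["box"])
    for r in nets.masks_of(c,"knob")[:2]:
        print("knobmask",r["conf"],r["box"],r["region"].sum())
    # knob by colour: dark pixels above .11
    m=(P[...,2]>.125)&(P[...,2]<.145)&(np.hypot(P[...,0]-.593,P[...,1]-.016)<.045)
    q=P[m][:,:2];w_,V=np.linalg.eigh(np.cov(q.T));ax=V[:,1]
    print(c,"knob",len(q),q.mean(0).round(4),np.median(q,0),np.degrees(np.arctan2(ax[1],ax[0])).round(1))
# dish outline from top: cloth vs stand by height, circle fit of points with z .02..06
P=cloud("top",np.load("top_d.npy"))
m=((P[...,2]>.015)&(P[...,2]<.08)&(np.hypot(P[...,0]-.593,P[...,1]-.016)<.19)).astype(np.uint8)
cn=max(cv2.findContours(m,cv2.RETR_EXTERNAL,cv2.CHAIN_APPROX_NONE)[0],key=cv2.contourArea)
print("circle px",cv2.minEnclosingCircle(cn), cv2.fitEllipse(cn), cv2.boundingRect(cn))
q=P[m>0];print("z pct",np.percentile(q[:,2],[5,50,95]))
e=np.array([P[y,x] for x,y in cn[:,0]]);A=np.c_[2*e[:,:2],np.ones(len(e))];so=np.linalg.lstsq(A,(e[:,:2]**2).sum(1),rcond=None)[0]
print("fit",so[:2],np.sqrt(so[2]+so[:2]@so[:2]))
E
```

```text
[ 0.2287659  -0.47254549  0.2267391 ] [ 3.14152077e+00 -7.21618427e-06  4.50808153e-01] 0.09185392360251479
rod ends [0.4472 0.0902 0.064 ] [ 0.4487 -0.0766  0.064 ] 0.1668894891913182
stand yaw deg 0.49541945765477396
mid [0.44795578 0.0067992  0.064     ]
top wafer 0.8 285 175.0 [0.5297 0.3645] rect [ 0.531  0.366  0.092  0.044 43.954] long yaw -137.1 [0.042 0.091]
top wafer 0.77 246 51.0 [0.3909 0.3684] rect [3.9100e-01 3.6900e-01 3.8000e-02 8.8000e-02 5.4963e+01] long yaw 145.2 [0.038 0.087]
top wafer 0.69 255 170.0 [ 0.5926 -0.2676] rect [ 5.9100e-01 -2.6800e-01  4.2000e-02  8.8000e-02  6.9619e+01] long yaw 157.7 [0.04  0.086]
top stand 0.88 [204.6, 135.0, 299.6, 227.6]
knobmask 0.71 [234.4, 165.5, 274.7, 229.5] 1401
top knob 92 [0.5942 0.0125] [0.59410383 0.01234561] 178.5
scene wafer 0.83 241 176.0 [0.5298 0.3765] rect [5.2900e-01 3.7600e-01 8.5000e-02 3.9000e-02 4.2041e+01] long yaw -136.0 [0.037 0.084]
scene wafer 0.67 296 60.0 [0.3845 0.3784] rect [3.8600e-01 3.7800e-01 4.0000e-02 8.6000e-02 5.8754e+01] long yaw 148.4 [0.038 0.084]
scene wafer 0.51 59 171.0 [ 0.5831 -0.2553] rect [ 5.8300e-01 -2.5600e-01  3.0000e-02  7.2000e-02  6.6849e+01] long yaw 152.9 [0.03  0.071]
scene stand 0.95 [203.3, 170.3, 290.8, 237.5]
knobmask 0.67 [231.6, 180.6, 293.7, 228.1] 971
scene knob 59 [0.5907 0.0202] [0.59117557 0.02104027] -179.2
circle px ((252.12953186035156, 182.233154296875), 48.92155838012695) ((252.09661865234375, 181.74734497070312), (95.45075225830078, 97.2429428100586), 83.81035614013672) (204, 134, 98, 97)
z pct [0.02647942 0.06421838 0.07314983]
fit [0.59513663 0.01286391] 0.17082435086178027
```

Call:
step_arm(steps=[{"z":-0.07,"claw":-1},{"z":-0.07,"claw":-1,"rz":0.1},{"x":0.5,"y":-0.23,"z":-0.07,"rz":0.574,"claw":-1},{"x":0.5,"y":-0.23,"z":-0.07,"rz":0.574,"claw":-1},{"x":0.5,"y":-0.23,"z":-0.07,"rz":0.574,"claw":-1},{"x":0.5,"y":-0.23,"z":-0.07,"rz":0.574,"claw":-1},{"x":0.5,"y":-0.23,"z":-0.07,"rz":0.574,"claw":-1},{"x":0.5,"y":-0.23,"z":-0.07,"rz":0.574,"claw":-1},{"x":0.5,"y":-0.23,"z":-0.07,"rz":0.574,"claw":-1},{"x":0.5,"y":-0.23,"z":-0.07,"rz":0.574,"claw":-1},{"x":0.5,"y":-0.23,"z":-0.07,"rz":0.574,"claw":-1},{"x":0.5,"y":-0.23,"z":-0.07,"rz":0.574,"claw":-1}])

```text
$.steps[0]: bad value
```

Call:
step_arm(steps=[{"x":0,"y":0,"z":-0.07,"rx":0,"ry":0,"rz":0,"claw":-1},{"x":0.5,"y":-0.23,"z":-0.07,"rx":0,"ry":0,"rz":0.574,"claw":-1},{"x":0.5,"y":-0.23,"z":-0.07,"rx":0,"ry":0,"rz":0.574,"claw":-1},{"x":0.5,"y":-0.23,"z":-0.07,"rx":0,"ry":0,"rz":0.574,"claw":-1},{"x":0.5,"y":-0.23,"z":-0.07,"rx":0,"ry":0,"rz":0.574,"claw":-1},{"x":0.5,"y":-0.23,"z":-0.07,"rx":0,"ry":0,"rz":0.574,"claw":-1},{"x":0.5,"y":-0.23,"z":-0.07,"rx":0,"ry":0,"rz":0.574,"claw":-1},{"x":0.5,"y":-0.23,"z":-0.07,"rx":0,"ry":0,"rz":0.574,"claw":-1},{"x":0.5,"y":-0.23,"z":-0.07,"rx":0,"ry":0,"rz":0.574,"claw":-1},{"x":0.5,"y":-0.23,"z":-0.07,"rx":0,"ry":0,"rz":0.574,"claw":-1},{"x":0.5,"y":-0.23,"z":-0.07,"rx":0,"ry":0,"rz":0.574,"claw":-1},{"x":0.5,"y":-0.23,"z":-0.07,"rx":0,"ry":0,"rz":0.574,"claw":-1}])

```text
time: 3.0
tool_pos: [0.494, -0.1492, 0.2794]
tool_rot: [-3.14, -0.002, 0.005]
contact_force: [-0.5, -0.7, -0.5]
opening: 0.0162
grip_force: 0.0
```

Call:
step_arm(steps=[{"x":0.275,"y":-0.332,"z":0,"rx":0,"ry":0,"rz":0,"claw":-1},{"x":0.275,"y":-0.332,"z":0,"rx":0,"ry":0,"rz":0,"claw":-1},{"x":0.275,"y":-0.332,"z":0,"rx":0,"ry":0,"rz":0,"claw":-1},{"x":0.275,"y":-0.332,"z":0,"rx":0,"ry":0,"rz":0,"claw":-1},{"x":0.275,"y":-0.332,"z":0,"rx":0,"ry":0,"rz":0,"claw":-1},{"x":0.275,"y":-0.332,"z":0,"rx":0,"ry":0,"rz":0,"claw":-1},{"x":0.275,"y":-0.332,"z":0,"rx":0,"ry":0,"rz":0,"claw":-1},{"x":0.275,"y":-0.332,"z":0,"rx":0,"ry":0,"rz":0,"claw":-1},{"x":0.275,"y":-0.332,"z":0,"rx":0,"ry":0,"rz":0,"claw":-1},{"x":0.275,"y":-0.332,"z":0,"rx":0,"ry":0,"rz":0,"claw":-1}])

```text
time: 3.83
tool_pos: [0.6977, 0.0961, 0.2773]
tool_rot: [3.141, 0.002, 0.002]
contact_force: [-0.7, -0.1, 0.9]
opening: 0.0005
grip_force: 0.0
```

```bash
python3 - <<'E'
from h import *
s=robot.observe();T=np.array(s["tool_pos"]);print(T,s["opening"])
im,d=read_camera("scene");P=cloud("scene",d)
r,c=proj("scene",T);print("tcp px",r,c)
m=(np.abs(P-T-[0,0,.02])<[.06,.06,.03]).all(-1)
for z0,z1 in((-.005,.01),(.01,.03),(.03,.045)):
    k=m&(P[...,2]-T[2]>z0)&(P[...,2]-T[2]<z1);q=P[k]-T;print(z0,len(q),q.min(0).round(3),q.max(0).round(3),q.mean(0).round(3)) if len(q) else 0
r,c=int(r),int(c);o=cv2.resize(im[r-60:r+60,c-80:c+80],(640,480),interpolation=cv2.INTER_CUBIC)
p=proj("scene",T);cv2.circle(o,(int((p[1]-c+80)*4),int((p[0]-r+60)*4)),4,(0,255,0),1)
cv2.imwrite("pics/tip.png",o)
it,dt=read_camera("top");Q=cloud("top",dt)
k=(np.hypot(Q[...,0]-T[0],Q[...,1]-T[1])<.15)&(Q[...,2]>.32)&(Q[...,2]<.42);q=Q[k]-T
print("top body",len(q),q.min(0).round(3),q.max(0).round(3)) if len(q) else 0
E
```

```text
[0.69772375 0.0960755  0.27732845] 0.0004957711708841167
tcp px 148.2518874922069 208.61734122211405
-0.005 15 [-0.011 -0.009 -0.001] [0.011 0.016 0.01 ] [-0.006  0.005  0.005]
0.01 56 [-0.012 -0.015  0.01 ] [0.011 0.021 0.03 ] [-0.006  0.008  0.02 ]
0.03 52 [-0.013 -0.018  0.03 ] [0.012 0.023 0.045] [-0.006  0.008  0.037]
top body 699 [-0.036 -0.096  0.076] [0.037 0.084 0.12 ]
```

View pics/tip.png

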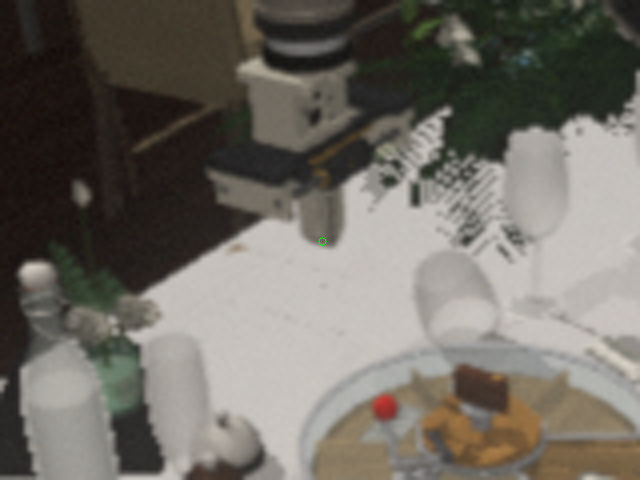

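Call:
step_arm(steps=[{"x":0,"y":0,"z":0.214,"rx":0,"ry":0,"rz":0,"claw":-1},{"x":0,"y":0,"z":0.214,"rx":0,"ry":0,"rz":0,"claw":-1},{"x":0,"y":0,"z":0.214,"rx":0,"ry":0,"rz":0,"claw":-1},{"x":0,"y":0,"z":0.214,"rx":0,"ry":0,"rz":0,"claw":-1},{"x":0,"y":0,"z":0.214,"rx":0,"ry":0,"rz":0,"claw":-1},{"x":-0.03,"y":0,"z":0.214,"rx":0,"ry":0,"rz":0,"claw":-1}])

```text
time: 4.43
tool_pos: [0.6757, 0.093, 0.1174]
tool_rot: [3.141, 0.001, -0.002]
contact_force: [-0.6, -0.2, 0.2]
opening: 0.0002
grip_force: 0.0
```

Call:
step_arm(steps=[{"x":-0.015,"y":0,"z":0,"rx":0,"ry":0,"rz":0,"claw":-1},{"x":-0.03,"y":0,"z":0,"rx":0,"ry":0,"rz":0,"claw":-1},{"x":-0.045,"y":-0.002,"z":0,"rx":0,"ry":0,"rz":0,"claw":-1},{"x":-0.06,"y":-0.004,"z":0,"rx":0,"ry":0,"rz":0,"claw":-1},{"x":-0.07,"y":-0.006,"z":0,"rx":0,"ry":0,"rz":0,"claw":-1},{"x":-0.08,"y":-0.008,"z":0,"rx":0,"ry":0,"rz":0,"claw":-1},{"x":-0.09,"y":-0.008,"z":0,"rx":0,"ry":0,"rz":0,"claw":-1},{"x":-0.094,"y":-0.008,"z":0,"rx":0,"ry":0,"rz":0,"claw":-1},{"x":-0.094,"y":-0.008,"z":0,"rx":0,"ry":0,"rz":0,"claw":-1}])

```text
time: 5.18
tool_pos: [0.6039, 0.1008, 0.119]
tool_rot: [3.141, 0.0, -0.0]
contact_force: [0.4, -0.5, -0.1]
opening: 0.0001
grip_force: 0.0
```

Call:
step_arm(steps=[{"x":0,"y":0,"z":-0.08,"rx":0,"ry":0,"rz":0,"claw":-1},{"x":0,"y":0,"z":-0.2,"rx":0,"ry":0,"rz":0,"claw":-0.5},{"x":0,"y":0,"z":-0.2,"rx":0,"ry":0,"rz":0,"claw":0},{"x":0.1,"y":-0.06,"z":-0.2,"rx":0,"ry":0,"rz":0,"claw":0},{"x":0.1,"y":-0.06,"z":-0.2,"rx":0,"ry":0,"rz":0,"claw":0}])

```text
time: 5.6
tool_pos: [0.6743, 0.1419, 0.2719]
tool_rot: [-3.141, -0.007, -0.002]
contact_force: [2.1, -0.7, -0.0]
opening: 0.0223
grip_force: 0.0
```

```bash
cat >> h.py <<'E'
def red():
    for c in("top","scene"):
        im,d=read_camera(c);P=cloud(c,d);hsv=cv2.cvtColor(im,cv2.COLOR_BGR2HSV)
        m=((hsv[...,0]<8)|(hsv[...,0]>172))&(hsv[...,1]>150)&(P[...,2]>.1)&(P[...,2]<.16)&(np.hypot(P[...,0]-.6,P[...,1]-.05)<.15)
        print(c,"red",m.sum(),P[m].mean(0).round(4) if m.any() else 0)
E
python3 -c "
from h import *
s=robot.observe();print(s['time'],s['tool_pos'],s['opening']);red()"
```

```text
5.6 [0.67429742 0.14186695 0.27185494] 0.022307583164264465
top red 0 0
scene red 23 [0.5903 0.1486 0.1314]
```

Call:
step_arm(steps=[{"x":-0.107,"y":0.168,"z":0,"rx":0,"ry":0,"rz":0,"claw":0},{"x":-0.107,"y":0.168,"z":0,"rx":0,"ry":0,"rz":0,"claw":0},{"x":-0.107,"y":0.168,"z":0,"rx":0,"ry":0,"rz":0,"claw":0},{"x":-0.107,"y":0.168,"z":0,"rx":0,"ry":0,"rz":0,"claw":0},{"x":-0.107,"y":0.168,"z":0,"rx":0,"ry":0,"rz":0,"claw":0},{"x":-0.107,"y":0.168,"z":0,"rx":0,"ry":0,"rz":0,"claw":0}])

```text
time: 6.2
tool_pos: [0.5923, 0.015, 0.2667]
tool_rot: [-3.142, 0.0, -0.003]
contact_force: [-0.9, -0.6, 0.1]
opening: 0.0457
grip_force: 0.0
```

```bash
python3 -c "
from h import *
s=robot.observe();print(s['time'],s['tool_pos'],s['tool_rot'],s['opening'],s['qpos'])"
```

```text
6.2 [0.5923387  0.01504143 0.26673953] [-3.14153154e+00  4.12322683e-05 -2.58177816e-03] 0.04574275932749242 [-1.03941484e-01  4.43524758e-01  1.25723160e+00  5.71063558e-05
  1.44088350e+00  1.46942922e+00]
```

Call:
step_arm(squeeze=12, steps=[{"x":0.002,"y":-0.002,"z":0.15,"rx":0,"ry":0,"rz":0,"claw":0},{"x":0.002,"y":-0.002,"z":0.15,"rx":0,"ry":0,"rz":0,"claw":0},{"x":0.002,"y":-0.002,"z":0.209,"rx":0,"ry":0,"rz":0,"claw":0},{"x":0.002,"y":-0.002,"z":0.209,"rx":0,"ry":0,"rz":0,"claw":0},{"x":0.002,"y":-0.002,"z":0.209,"rx":0,"ry":0,"rz":0,"claw":0},{"x":0.002,"y":-0.002,"z":0.209,"rx":0,"ry":0,"rz":0,"claw":-0.9},{"x":0.002,"y":-0.002,"z":0.209,"rx":0,"ry":0,"rz":0,"claw":-0.9},{"x":0.002,"y":-0.002,"z":0.209,"rx":0,"ry":0,"rz":0,"claw":-0.9},{"x":0.002,"y":-0.002,"z":0.209,"rx":0,"ry":0,"rz":0,"claw":-0.9},{"x":0.002,"y":-0.002,"z":0.209,"rx":0,"ry":0,"rz":0,"claw":-0.9}])

```text
time: 7.03
tool_pos: [0.5966, 0.0136, 0.1125]
tool_rot: [3.134, -0.006, 0.001]
contact_force: [1.4, -12.1, -0.2]
opening: 0.0179
grip_force: 12.0
```

Call:
step_arm(steps=[{"x":0,"y":0.005,"z":0,"rx":0,"ry":0,"rz":0,"claw":-0.9},{"x":0,"y":0.005,"z":0,"rx":0,"ry":0,"rz":0,"claw":-0.9},{"x":0,"y":0.005,"z":0,"rx":0,"ry":0,"rz":0,"claw":-0.9}])

```text
time: 7.28
tool_pos: [0.5966, 0.0136, 0.1124]
tool_rot: [3.141, -0.006, -0.0]
contact_force: [4.3, -2.3, 7.3]
opening: 0.0181
grip_force: 12.0
```

Call:
step_arm(steps=[{"x":-0.003,"y":0.001,"z":0,"rx":0,"ry":0,"rz":-0.1,"claw":-0.9},{"x":-0.003,"y":0.001,"z":0,"rx":0,"ry":0,"rz":-0.2,"claw":-0.9},{"x":-0.003,"y":0.001,"z":0,"rx":0,"ry":0,"rz":-0.3,"claw":-0.9},{"x":-0.003,"y":0.001,"z":0,"rx":0,"ry":0,"rz":-0.4,"claw":-0.9},{"x":-0.003,"y":0.001,"z":0,"rx":0,"ry":0,"rz":-0.5,"claw":-0.9},{"x":-0.003,"y":0.001,"z":0,"rx":0,"ry":0,"rz":-0.6,"claw":-0.9},{"x":-0.003,"y":0.001,"z":0,"rx":0,"ry":0,"rz":-0.667,"claw":-0.9},{"x":-0.003,"y":0.001,"z":0,"rx":0,"ry":0,"rz":-0.667,"claw":-0.9}])

```text
time: 7.95
tool_pos: [0.5954, 0.0148, 0.1124]
tool_rot: [3.138, -0.009, 0.527]
contact_force: [8.2, 4.2, 3.9]
opening: 0.0177
grip_force: 12.0
```

Call:
step_arm(steps=[{"x":0,"y":0,"z":0,"rx":0,"ry":0,"rz":-0.1,"claw":-0.9},{"x":0,"y":0,"z":0,"rx":0,"ry":0,"rz":-0.2,"claw":-0.9},{"x":0,"y":0,"z":0,"rx":0,"ry":0,"rz":-0.3,"claw":-0.9},{"x":0,"y":0,"z":0,"rx":0,"ry":0,"rz":-0.4,"claw":-0.9},{"x":0,"y":0,"z":0,"rx":0,"ry":0,"rz":-0.5,"claw":-0.9},{"x":0,"y":0,"z":0,"rx":0,"ry":0,"rz":-0.6,"claw":-0.9},{"x":0,"y":0,"z":0,"rx":0,"ry":0,"rz":-0.62,"claw":-0.9},{"x":0,"y":0,"z":0,"rx":0,"ry":0,"rz":-0.62,"claw":-0.9},{"x":0,"y":0,"z":0,"rx":0,"ry":0,"rz":-0.62,"claw":-0.9}])

```text
time: 8.7
tool_pos: [0.5943, 0.0152, 0.1123]
tool_rot: [3.137, -0.005, 1.011]
contact_force: [4.9, 6.4, 7.3]
opening: 0.018
grip_force: 12.0
```

Call:
step_arm(steps=[{"x":0,"y":0,"z":0,"rx":0,"ry":0,"rz":0,"claw":0},{"x":0,"y":0,"z":0,"rx":0,"ry":0,"rz":0,"claw":0},{"x":0,"y":0,"z":-0.05,"rx":0,"ry":0,"rz":0,"claw":0},{"x":0,"y":0,"z":-0.1,"rx":0,"ry":0,"rz":0,"claw":-1},{"x":0.149,"y":-0.147,"z":-0.1,"rx":0,"ry":0,"rz":0.232,"claw":-1},{"x":0.149,"y":-0.147,"z":-0.1,"rx":0,"ry":0,"rz":0.232,"claw":-1},{"x":0.149,"y":-0.147,"z":-0.1,"rx":0,"ry":0,"rz":0.232,"claw":-1},{"x":0.149,"y":-0.147,"z":-0.1,"rx":0,"ry":0,"rz":0.232,"claw":-1},{"x":0.149,"y":-0.147,"z":-0.1,"rx":0,"ry":0,"rz":0.232,"claw":-1},{"x":0.149,"y":-0.147,"z":-0.007,"rx":0,"ry":0,"rz":0.232,"claw":-1},{"x":0.149,"y":-0.147,"z":-0.007,"rx":0,"ry":0,"rz":0.232,"claw":-1},{"x":0.149,"y":-0.147,"z":-0.007,"rx":0,"ry":0,"rz":0.232,"claw":-1}])

```text
time: 9.7
tool_pos: [0.5539, 0.1656, 0.1095]
tool_rot: [-3.135, 0.01, 0.829]
contact_force: [-1.1, -0.5, -0.8]
opening: 0.0004
grip_force: 0.0
```

```bash
python3 - <<'E'
from h import *
s=robot.observe();print(s['time'],s['tool_pos'],s['tool_rot'],s['opening']);red()
E
```

```text
9.7 [0.55387841 0.16564092 0.10945642] [-3.13457601  0.00970552  0.82908293] 0.0004008092973800865
top red 5 [0.5967 0.133  0.1351]
scene red 1 [0.5953 0.1523 0.1264]
```

Call:
step_arm(steps=[{"x":0.004,"y":0.015,"z":-0.008,"rx":0,"ry":0,"rz":0,"claw":-1},{"x":0.008,"y":0.03,"z":-0.008,"rx":0,"ry":0,"rz":0,"claw":-1},{"x":0.008,"y":0.045,"z":-0.008,"rx":0,"ry":0,"rz":0,"claw":-1},{"x":0.008,"y":0.058,"z":-0.008,"rx":0,"ry":0,"rz":0,"claw":-1},{"x":0.008,"y":0.07,"z":-0.008,"rx":0,"ry":0,"rz":0,"claw":-1},{"x":0.008,"y":0.08,"z":-0.008,"rx":0,"ry":0,"rz":0,"claw":-1},{"x":0.008,"y":0.09,"z":-0.008,"rx":0,"ry":0,"rz":0,"claw":-1},{"x":0.008,"y":0.09,"z":-0.008,"rx":0,"ry":0,"rz":0,"claw":-1},{"x":0.008,"y":0.09,"z":-0.008,"rx":0,"ry":0,"rz":0,"claw":-1},{"x":0.008,"y":0.08,"z":-0.06,"rx":0,"ry":0,"rz":0,"claw":-1},{"x":0.008,"y":0.08,"z":-0.15,"rx":0,"ry":0,"rz":0,"claw":0},{"x":0.008,"y":0.08,"z":-0.15,"rx":0,"ry":0,"rz":0,"claw":0}])

```text
time: 10.8
tool_pos: [0.6068, 0.1307, 0.2314]
tool_rot: [3.14, -0.002, 0.829]
contact_force: [0.7, 0.1, 1.5]
opening: 0.0096
grip_force: 0.0
```

```bash
python3 - <<'E'
from h import *
s=robot.observe();print(s['time'],s['tool_pos'],s['tool_rot'],s['opening']);red()
E
```

```text
10.8 [0.60684397 0.13068552 0.23143778] [ 3.13967877e+00 -2.25852037e-03  8.28703034e-01] 0.009603946875671546
top red 10 [0.64   0.0914 0.1357]
scene red 23 [0.6387 0.1013 0.1315]
```

Call:
step_arm(squeeze=12, steps=[{"x":-0.127,"y":0.092,"z":0,"rx":0,"ry":0,"rz":-0.232,"claw":0},{"x":-0.127,"y":0.092,"z":0,"rx":0,"ry":0,"rz":-0.232,"claw":0},{"x":-0.127,"y":0.092,"z":0,"rx":0,"ry":0,"rz":-0.232,"claw":0},{"x":-0.127,"y":0.092,"z":0,"rx":0,"ry":0,"rz":-0.232,"claw":0},{"x":-0.127,"y":0.092,"z":0.159,"rx":0,"ry":0,"rz":-0.232,"claw":0},{"x":-0.127,"y":0.092,"z":0.159,"rx":0,"ry":0,"rz":-0.232,"claw":0},{"x":-0.127,"y":0.092,"z":0.159,"rx":0,"ry":0,"rz":-0.232,"claw":0},{"x":-0.127,"y":0.092,"z":0.159,"rx":0,"ry":0,"rz":-0.232,"claw":0},{"x":-0.127,"y":0.092,"z":0.159,"rx":0,"ry":0,"rz":-0.232,"claw":-0.9},{"x":-0.127,"y":0.092,"z":0.159,"rx":0,"ry":0,"rz":-0.232,"claw":-0.9},{"x":-0.127,"y":0.092,"z":0.159,"rx":0,"ry":0,"rz":-0.232,"claw":-0.9},{"x":-0.127,"y":0.092,"z":0.159,"rx":0,"ry":0,"rz":-0.232,"claw":-0.9}])

```text
time: 11.9
tool_pos: [0.5943, 0.0136, 0.1109]
tool_rot: [3.138, -0.002, 1.011]
contact_force: [0.4, -0.4, 0.4]
opening: 0.024
grip_force: 0.0
```

Call:
step_arm(steps=[{"x":0,"y":0,"z":0,"rx":0,"ry":0,"rz":-0.02,"claw":-0.9},{"x":0,"y":0,"z":0,"rx":0,"ry":0,"rz":-0.04,"claw":-0.9},{"x":0,"y":0,"z":0,"rx":0,"ry":0,"rz":-0.06,"claw":-0.9},{"x":0,"y":0,"z":0,"rx":0,"ry":0,"rz":-0.06,"claw":-0.9}])

```text
time: 12.23
tool_pos: [0.5935, 0.0139, 0.1104]
tool_rot: [3.139, -0.001, 1.06]
contact_force: [-2.3, 0.9, 6.5]
opening: 0.0177
grip_force: 12.0
```

```bash
python3 - <<'E'
from h import *
s=robot.observe();print(s['time'],s['tool_pos'],s['tool_rot'],s['contact_force'],s['torque'])
E
```

```text
12.2333 [0.59346398 0.01386991 0.1103598 ] [ 3.13924364e+00 -1.41001696e-03  1.05980109e+00] [-2.32993936  0.94261932  6.52114783] [0.21512172 0.30199656 0.09451928]
```

Call:
step_arm(steps=[{"x":0,"y":0,"z":0,"rx":0,"ry":0,"rz":-0.02,"claw":-0.9},{"x":0,"y":0,"z":0,"rx":0,"ry":0,"rz":-0.04,"claw":-0.9},{"x":0,"y":0,"z":0,"rx":0,"ry":0,"rz":-0.04,"claw":-0.9}])

```text
time: 12.48
tool_pos: [0.5934, 0.0139, 0.1103]
tool_rot: [3.139, -0.001, 1.091]
contact_force: [-1.3, 1.0, 5.9]
opening: 0.0182
grip_force: 12.0
```

```bash
python3 - <<'E'
from h import *
s=robot.observe();print(s['time'],s['tool_pos'],s['tool_rot'],s['contact_force'],s['torque'],s['opening'])
E
```

```text
12.4833 [0.59344472 0.01386771 0.11033618] [ 3.13929007e+00 -1.44604544e-03  1.09063505e+00] [-1.280874    1.01238131  5.92948698] [ 0.25013778  0.32355862 -0.15564307] 0.01823448261500026
```

Call:
step_arm(steps=[{"x":0,"y":0,"z":0,"rx":0,"ry":0,"rz":-0.03,"claw":-0.9},{"x":0,"y":0,"z":0,"rx":0,"ry":0,"rz":-0.03,"claw":-0.9}])

```text
time: 12.65
tool_pos: [0.5935, 0.014, 0.1103]
tool_rot: [3.139, -0.002, 1.114]
contact_force: [-1.4, 1.3, 7.1]
opening: 0.0183
grip_force: 12.3
```

```bash
python3 - <<'E'
from h import *
s=robot.observe();print(s['time'],s['tool_rot'],s['contact_force'],s['torque'],s['opening'])
im,d=read_camera("scene");P=cloud("scene",d)
m=(P[...,2]>.12)&(P[...,2]<.145)&(np.hypot(P[...,0]-.64,P[...,1]-.1)<.02);print(P[m].mean(0))
E
```

```text
12.65 [ 3.13923424e+00 -1.58740075e-03  1.11422862e+00] [-1.42366497  1.30153152  7.0909887 ] [ 0.28288954  0.26966101 -0.34417873] 0.018273308266795033
[0.64006709 0.10248964 0.1299267 ]
```

Call:
step_arm(steps=[{"x":0,"y":0,"z":0,"rx":0,"ry":0,"rz":0.03,"claw":-0.9},{"x":0,"y":0,"z":0,"rx":0,"ry":0,"rz":0.06,"claw":-0.9},{"x":0,"y":0,"z":0,"rx":0,"ry":0,"rz":0.06,"claw":-0.9},{"x":0,"y":0,"z":0,"rx":0,"ry":0,"rz":0.06,"claw":-0.2},{"x":0,"y":0,"z":0,"rx":0,"ry":0,"rz":0.06,"claw":-0.2},{"x":0,"y":0,"z":-0.05,"rx":0,"ry":0,"rz":0.06,"claw":-0.2},{"x":0,"y":0,"z":-0.24,"rx":0,"ry":0,"rz":0.06,"claw":0},{"x":0,"y":0,"z":-0.24,"rx":0,"ry":0,"rz":0.06,"claw":0.5},{"x":0,"y":0,"z":-0.24,"rx":0,"ry":0,"rz":0.06,"claw":1},{"x":0,"y":0,"z":-0.24,"rx":0,"ry":0,"rz":0.06,"claw":1}])

```text
time: 13.53
tool_pos: [0.5943, 0.0134, 0.295]
tool_rot: [3.133, -0.004, 1.066]
contact_force: [0.9, -0.2, 0.0]
opening: 0.0585
grip_force: 0.0
```

Call:
step_arm(steps=[{"x":0.37,"y":-0.302,"z":0,"rx":0,"ry":0,"rz":0.39,"claw":1},{"x":0.37,"y":-0.302,"z":0,"rx":0,"ry":0,"rz":0.39,"claw":1},{"x":0.37,"y":-0.302,"z":0,"rx":0,"ry":0,"rz":0.39,"claw":1},{"x":0.37,"y":-0.302,"z":0,"rx":0,"ry":0,"rz":0.39,"claw":1},{"x":0.37,"y":-0.302,"z":0,"rx":0,"ry":0,"rz":0.39,"claw":1},{"x":0.37,"y":-0.302,"z":0,"rx":0,"ry":0,"rz":0.39,"claw":1},{"x":0.37,"y":-0.302,"z":0,"rx":0,"ry":0,"rz":0.39,"claw":1},{"x":0.37,"y":-0.302,"z":0,"rx":0,"ry":0,"rz":0.39,"claw":1},{"x":0.37,"y":-0.302,"z":0,"rx":0,"ry":0,"rz":0.39,"claw":1},{"x":0.37,"y":-0.302,"z":0,"rx":0,"ry":0,"rz":0.39,"claw":1},{"x":0.37,"y":-0.302,"z":0.13,"rx":0,"ry":0,"rz":0.39,"claw":1},{"x":0.37,"y":-0.302,"z":0.13,"rx":0,"ry":0,"rz":0.39,"claw":1}])

```text
time: 14.53
tool_pos: [0.53, 0.3671, 0.2067]
tool_rot: [3.139, -0.007, 0.761]
contact_force: [1.6, 0.6, -1.9]
opening: 0.0916
grip_force: 0.0
```

Call:
step_arm(steps=[{"x":0,"y":0,"z":0.2,"rx":0,"ry":0,"rz":0,"claw":1},{"x":0,"y":0,"z":0.2,"rx":0,"ry":0,"rz":0,"claw":1},{"x":0,"y":0,"z":0.2,"rx":0,"ry":0,"rz":0,"claw":1},{"x":0,"y":0,"z":0.2,"rx":0,"ry":0,"rz":0,"claw":1},{"x":0,"y":0,"z":0.2,"rx":0,"ry":0,"rz":0,"claw":1}])

```text
time: 14.95
tool_pos: [0.5254, 0.3633, 0.0485]
tool_rot: [-3.139, 0.012, 0.759]
contact_force: [-1.5, -0.4, -0.5]
opening: 0.0917
grip_force: 0.0
```

```bash
python3 - <<'E'
from h import *
s=robot.observe();T=s['tool_pos'];print(s['time'],T,s['tool_rot'],s['opening'])
im,d=read_camera("scene");P=cloud("scene",d)
m=(P[...,2]>.007)&(P[...,2]<.022)&(np.hypot(P[...,0]-.531,P[...,1]-.37)<.06)&(im.mean(-1)>140)
q=P[m];print(len(q),q.mean(0),cv2.minAreaRect(q[:,:2].astype(np.float32)))
r,c=map(int,proj("scene",[.53,.37,.01]));cv2.imwrite("pics/wa.png",cv2.resize(im[r-60:r+40,c-70:c+70],(700,500),interpolation=cv2.INTER_CUBIC))
E
```

```text
14.95 [0.52540108 0.36325376 0.04849301] [-3.13867906  0.01177762  0.75927158] 0.09171969511821453
161 [0.53304139 0.37627747 0.01039278] ((0.5324172973632812, 0.37110772728919983), (0.08609730005264282, 0.039330799132585526), 43.75338363647461)
```

View pics/wa.png

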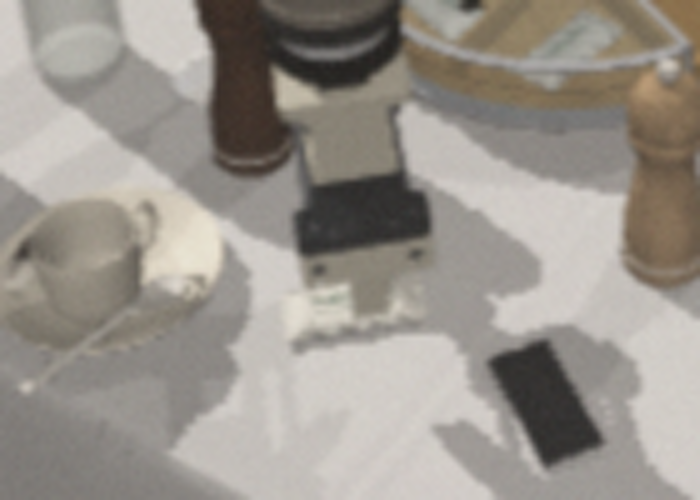

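Call:
step_arm(squeeze=8, steps=[{"x":0.006,"y":0,"z":0.02,"rx":0,"ry":0,"rz":0,"claw":1},{"x":0.006,"y":0,"z":0.04,"rx":0,"ry":0,"rz":0,"claw":1},{"x":0.006,"y":0,"z":0.055,"rx":0,"ry":0,"rz":0,"claw":1},{"x":0.006,"y":0,"z":0.055,"rx":0,"ry":0,"rz":0,"claw":1}])

```text
time: 15.33
tool_pos: [0.532, 0.3687, 0.0136]
tool_rot: [-3.142, 0.001, 0.759]
contact_force: [-0.0, -0.0, 0.0]
opening: 0.0918
grip_force: 0.0
```

Call:
step_arm(squeeze=8, steps=[{"x":0,"y":0,"z":0.0135,"rx":0,"ry":0,"rz":0,"claw":1},{"x":0,"y":0,"z":0.0135,"rx":0,"ry":0,"rz":0,"claw":0.2},{"x":0,"y":0,"z":0.0135,"rx":0,"ry":0,"rz":0,"claw":-0.3},{"x":0,"y":0,"z":0.0135,"rx":0,"ry":0,"rz":0,"claw":-0.3},{"x":0,"y":0,"z":0.0135,"rx":0,"ry":0,"rz":0,"claw":-0.3},{"x":0,"y":0,"z":0.0135,"rx":0,"ry":0,"rz":0,"claw":-0.3},{"x":0,"y":0,"z":0.0135,"rx":0,"ry":0,"rz":0,"claw":-0.3}])

```text
time: 15.92
tool_pos: [0.5323, 0.3692, 0.004]
tool_rot: [3.141, -0.001, 0.759]
contact_force: [0.0, 0.6, 0.5]
opening: 0.0568
grip_force: 0.0
```

Call:
step_arm(squeeze=8, steps=[{"x":0,"y":0,"z":0,"rx":0,"ry":0,"rz":0,"claw":-0.4},{"x":0,"y":0,"z":0,"rx":0,"ry":0,"rz":0,"claw":-0.4},{"x":0,"y":0,"z":0,"rx":0,"ry":0,"rz":0,"claw":-0.4},{"x":0,"y":0,"z":0,"rx":0,"ry":0,"rz":0,"claw":-0.4},{"x":0,"y":0,"z":0,"rx":0,"ry":0,"rz":0,"claw":-0.4}])

```text
time: 16.33
tool_pos: [0.5322, 0.3691, 0.0037]
tool_rot: [3.141, -0.0, 0.759]
contact_force: [-0.3, -0.2, 1.0]
opening: 0.0392
grip_force: 8.0
```

Call:
step_arm(steps=[{"x":0,"y":0,"z":-0.02,"rx":0,"ry":0,"rz":0,"claw":-0.4},{"x":0,"y":0,"z":-0.07,"rx":0,"ry":0,"rz":0,"claw":-0.4},{"x":0,"y":0,"z":-0.36,"rx":0,"ry":0,"rz":0,"claw":-0.4},{"x":0,"y":0,"z":-0.36,"rx":0,"ry":0,"rz":0,"claw":-0.4},{"x":0,"y":0,"z":-0.36,"rx":0,"ry":0,"rz":0,"claw":-0.4},{"x":0,"y":0,"z":-0.36,"rx":0,"ry":0,"rz":0.2,"claw":-0.4},{"x":0,"y":0,"z":-0.36,"rx":0,"ry":0,"rz":0.4,"claw":-0.4},{"x":0,"y":0,"z":-0.36,"rx":0,"ry":0,"rz":0.55,"claw":-0.4},{"x":0,"y":0,"z":-0.36,"rx":0,"ry":0,"rz":0.7,"claw":-0.4},{"x":0,"y":0,"z":-0.36,"rx":0,"ry":0,"rz":0.85,"claw":-0.4},{"x":0,"y":0,"z":-0.36,"rx":0,"ry":0,"rz":0.925,"claw":-0.4},{"x":0,"y":0,"z":-0.36,"rx":0,"ry":0,"rz":0.925,"claw":-0.4}])

```text
time: 17.33
tool_pos: [0.532, 0.369, 0.2736]
tool_rot: [3.141, 0.0, 0.029]
contact_force: [0.2, -1.1, -0.7]
opening: 0.0391
grip_force: 8.0
```

```bash
python3 - <<'E'
from h import *
s=robot.observe();T=np.array(s['tool_pos']);print(s['time'],T,s['tool_rot'],s['opening'],s['grip_force'])
im,d=read_camera("scene");P=cloud("scene",d)
m=(P[...,2]>T[2]-.012)&(P[...,2]<T[2]+.022)&(np.abs(P[...,:2]-T[:2])<[.07,.05]).all(-1)
q=P[m]-T;print(len(q),q.min(0).round(3),q.max(0).round(3))
r,c=map(int,proj("scene",T));cv2.imwrite("pics/wb.png",cv2.resize(im[r-50:r+50,c-70:c+70],(700,500),interpolation=cv2.INTER_CUBIC))
E
```

```text
17.3333 [0.53201692 0.36904    0.27357848] [3.14139521e+00 1.08864241e-04 2.93475432e-02] 0.03907858570339311 8.001601975411177
266 [-0.044 -0.035 -0.   ] [0.042 0.039 0.022]
```

View pics/wb.png

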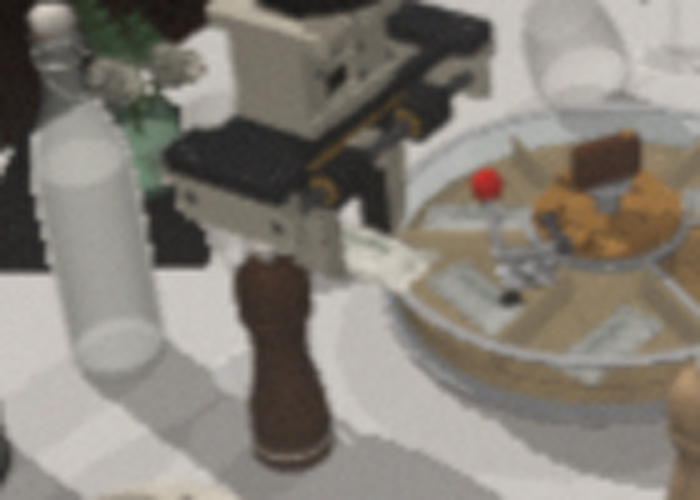

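Call:
step_arm(steps=[{"x":-0.081,"y":0.477,"z":0,"rx":0,"ry":0,"rz":0,"claw":-0.4},{"x":-0.081,"y":0.477,"z":0,"rx":0,"ry":0,"rz":0,"claw":-0.4},{"x":-0.081,"y":0.477,"z":0,"rx":0,"ry":0,"rz":0,"claw":-0.4},{"x":-0.081,"y":0.477,"z":0,"rx":0,"ry":0,"rz":0,"claw":-0.4},{"x":-0.081,"y":0.477,"z":0,"rx":0,"ry":0,"rz":0,"claw":-0.4},{"x":-0.081,"y":0.477,"z":0,"rx":0,"ry":0,"rz":0,"claw":-0.4},{"x":-0.081,"y":0.477,"z":0,"rx":0,"ry":0,"rz":0,"claw":-0.4},{"x":-0.081,"y":0.477,"z":0,"rx":0,"ry":0,"rz":0,"claw":-0.4},{"x":-0.081,"y":0.477,"z":0,"rx":0,"ry":0,"rz":0,"claw":-0.4},{"x":-0.081,"y":0.477,"z":0,"rx":0,"ry":0,"rz":0,"claw":-0.4},{"x":-0.081,"y":0.477,"z":0,"rx":0,"ry":0,"rz":0,"claw":-0.4}])

```text
time: 18.3
tool_pos: [0.483, 0.0082, 0.2738]
tool_rot: [-3.142, -0.0, 0.032]
contact_force: [0.4, 0.7, 0.6]
opening: 0.039
grip_force: 8.0
```

Call:
step_arm(steps=[{"x":0,"y":0,"z":0.25,"rx":0,"ry":0,"rz":0,"claw":-0.4},{"x":0,"y":0,"z":0.25,"rx":0,"ry":0,"rz":0,"claw":-0.4},{"x":0,"y":0,"z":0.25,"rx":0,"ry":0,"rz":0,"claw":-0.4},{"x":0,"y":0,"z":0.25,"rx":0,"ry":0,"rz":0,"claw":-0.4},{"x":0,"y":0,"z":0.25,"rx":0,"ry":0,"rz":0,"claw":-0.4},{"x":0,"y":0,"z":0.25,"rx":0,"ry":0,"rz":0,"claw":-0.4},{"x":0,"y":0,"z":0.25,"rx":0,"ry":0,"rz":0,"claw":-0.4}])

```text
time: 18.88
tool_pos: [0.483, 0.0106, 0.0858]
tool_rot: [-3.141, 0.002, 0.036]
contact_force: [0.4, -0.2, -0.3]
opening: 0.0392
grip_force: 8.0
```

```bash
python3 - <<'E'
from h import *
s=robot.observe();T=np.array(s['tool_pos']);print(s['time'],T,s['tool_rot'],s['opening'],s['grip_force'])
im,d=read_camera("scene");P=cloud("scene",d)
r,c=map(int,proj("scene",[.5,.01,.05]));cv2.imwrite("pics/wc.png",cv2.resize(im[r-55:r+45,c-80:c+60],(700,500),interpolation=cv2.INTER_CUBIC))
E
```

```text
18.8833 [0.4830232  0.01061391 0.08577118] [-3.14111661e+00  1.97879192e-03  3.56908656e-02] 0.039170960808069234 8.00000298768282
```

View pics/wc.png

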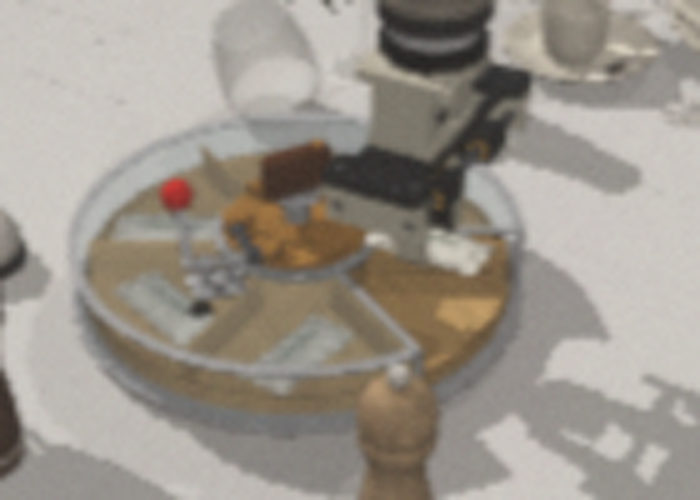

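Call:
step_arm(steps=[{"x":0,"y":0,"z":0.02,"rx":0,"ry":0,"rz":0,"claw":-0.4},{"x":0,"y":0,"z":0.04,"rx":0,"ry":0,"rz":0,"claw":-0.4},{"x":0,"y":0,"z":0.055,"rx":0,"ry":0,"rz":0,"claw":-0.4},{"x":0,"y":0,"z":0.065,"rx":0,"ry":0,"rz":0,"claw":-0.4},{"x":0,"y":0,"z":0.07,"rx":0,"ry":0,"rz":0,"claw":-0.4},{"x":0,"y":0,"z":0.07,"rx":0,"ry":0,"rz":0,"claw":-0.4}])

```text
time: 19.43
tool_pos: [0.4838, 0.0097, 0.0343]
tool_rot: [3.141, -0.001, 0.034]
contact_force: [-0.2, -1.3, 0.4]
opening: 0.0391
grip_force: 8.0
```

Call:
step_arm(steps=[{"x":-0.001,"y":0,"z":0.003,"rx":0,"ry":0,"rz":0,"claw":-0.4},{"x":-0.001,"y":0,"z":0.0055,"rx":0,"ry":0,"rz":0,"claw":-0.4},{"x":-0.001,"y":0,"z":0.0055,"rx":0,"ry":0,"rz":0,"claw":-0.4}])

```text
time: 19.68
tool_pos: [0.4826, 0.0095, 0.0298]
tool_rot: [3.141, -0.001, 0.033]
contact_force: [-0.3, -0.5, -0.1]
opening: 0.0389
grip_force: 8.0
```

Call:
step_arm(steps=[{"x":0,"y":0,"z":0,"rx":0,"ry":0,"rz":0,"claw":0.1},{"x":0,"y":0,"z":0,"rx":0,"ry":0,"rz":0,"claw":0.1},{"x":0,"y":0,"z":0,"rx":0,"ry":0,"rz":0,"claw":0.1},{"x":0,"y":0,"z":-0.02,"rx":0,"ry":0,"rz":0,"claw":0.1},{"x":0,"y":0,"z":-0.05,"rx":0,"ry":0,"rz":0,"claw":0.1},{"x":0,"y":0,"z":-0.25,"rx":0,"ry":0,"rz":0,"claw":0},{"x":0,"y":0,"z":-0.25,"rx":0,"ry":0,"rz":0,"claw":0},{"x":0,"y":0,"z":-0.25,"rx":0,"ry":0,"rz":0,"claw":0},{"x":0,"y":0,"z":-0.25,"rx":0,"ry":0,"rz":0,"claw":0},{"x":0,"y":0,"z":-0.25,"rx":0,"ry":0,"rz":0,"claw":0}])

```text
time: 20.52
tool_pos: [0.4853, 0.0092, 0.2231]
tool_rot: [3.14, -0.011, 0.033]
contact_force: [-0.4, -0.1, -0.2]
opening: 0.0459
grip_force: 0.0
```

```bash
cat >> h.py <<'E'
def waf(c="scene"):
    im,d=read_camera(c);P=cloud(c,d)
    m=(P[...,2]>.034)&(P[...,2]<.05)&(np.abs(P[...,:2]-[.482,.012])<[.06,.04]).all(-1)&(im.min(-1)>110)
    q=P[m];print(c,len(q),q.mean(0).round(4),cv2.minAreaRect(q[:,:2].astype(np.float32)))
    return im
E
python3 - <<'E'
from h import *
s=robot.observe();T=np.array(s['tool_pos']);print(s['time'],T,s['tool_rot'],s['opening'])
waf();red()
E
```

```text
20.5167 [0.48528914 0.00922798 0.22305029] [ 3.1395586  -0.0114612   0.03312632] 0.045934314660294545
scene 107 [0.4793 0.0146 0.0371] ((0.47939175367355347, 0.015069102868437767), (0.07818865776062012, 0.03723941743373871), 3.2904555797576904)
top red 28 [0.6435 0.0957 0.1351]
scene red 21 [0.6389 0.1022 0.1321]
```

Call:
step_arm(steps=[{"x":0.148,"y":-0.001,"z":0,"rx":0,"ry":0,"rz":-0.9,"claw":0},{"x":0.148,"y":-0.001,"z":0,"rx":0,"ry":0,"rz":-0.9,"claw":0},{"x":0.148,"y":-0.001,"z":0,"rx":0,"ry":0,"rz":-0.9,"claw":0},{"x":0.148,"y":-0.001,"z":0,"rx":0,"ry":0,"rz":-0.9,"claw":0},{"x":0.148,"y":-0.001,"z":0,"rx":0,"ry":0,"rz":-0.9,"claw":0},{"x":0.148,"y":-0.001,"z":0,"rx":0,"ry":0,"rz":-0.9,"claw":0},{"x":0.148,"y":-0.001,"z":0,"rx":0,"ry":0,"rz":-0.9,"claw":0}])

```text
time: 21.25
tool_pos: [0.5925, 0.014, 0.2143]
tool_rot: [-3.138, 0.003, 0.743]
contact_force: [-0.4, -0.2, 0.1]
opening: 0.0457
grip_force: 0.0
```

Call:
step_arm(steps=[{"x":0,"y":0,"z":0,"rx":0,"ry":0,"rz":-0.415,"claw":0},{"x":0,"y":0,"z":0,"rx":0,"ry":0,"rz":-0.415,"claw":0},{"x":0,"y":0,"z":0,"rx":0,"ry":0,"rz":-0.415,"claw":0},{"x":0,"y":0,"z":0,"rx":0,"ry":0,"rz":-0.415,"claw":0}])

```text
time: 21.58
tool_pos: [0.5926, 0.014, 0.2155]
tool_rot: [-3.139, 0.001, 1.066]
contact_force: [-0.1, -0.1, -0.4]
opening: 0.0458
grip_force: 0.0
```

Call:
step_arm(squeeze=15, steps=[{"x":0,"y":0.001,"z":0.1,"rx":0,"ry":0,"rz":0,"claw":0},{"x":0,"y":0.001,"z":0.139,"rx":0,"ry":0,"rz":0,"claw":0},{"x":0,"y":0.001,"z":0.139,"rx":0,"ry":0,"rz":0,"claw":0},{"x":0,"y":0.001,"z":0.139,"rx":0,"ry":0,"rz":0,"claw":0},{"x":0,"y":0.001,"z":0.139,"rx":0,"ry":0,"rz":0,"claw":-0.9},{"x":0,"y":0.001,"z":0.139,"rx":0,"ry":0,"rz":0,"claw":-0.9},{"x":0,"y":0.001,"z":0.139,"rx":0,"ry":0,"rz":0,"claw":-0.9},{"x":0,"y":0.001,"z":0.139,"rx":0,"ry":0,"rz":0,"claw":-0.9},{"x":0,"y":0.001,"z":0.139,"rx":0,"ry":0,"rz":0,"claw":-0.9},{"x":0,"y":0.001,"z":0.139,"rx":0,"ry":0,"rz":0,"claw":-0.9}])

```text
time: 22.42
tool_pos: [0.5936, 0.0142, 0.1143]
tool_rot: [-3.141, -0.001, 1.065]
contact_force: [-4.1, 1.8, 6.6]
opening: 0.0183
grip_force: 15.0
```

Call:
step_arm(steps=[{"x":0,"y":0,"z":0,"rx":0,"ry":0,"rz":0.04,"claw":-0.9},{"x":0,"y":0,"z":0,"rx":0,"ry":0,"rz":0.12,"claw":-0.9},{"x":0,"y":0,"z":0,"rx":0,"ry":0,"rz":0.2,"claw":-0.9},{"x":0,"y":0,"z":0,"rx":0,"ry":0,"rz":0.28,"claw":-0.9},{"x":0,"y":0,"z":0,"rx":0,"ry":0,"rz":0.36,"claw":-0.9},{"x":0,"y":0,"z":0,"rx":0,"ry":0,"rz":0.44,"claw":-0.9},{"x":0,"y":0,"z":0,"rx":0,"ry":0,"rz":0.52,"claw":-0.9},{"x":0,"y":0,"z":0,"rx":0,"ry":0,"rz":0.6,"claw":-0.9},{"x":0,"y":0,"z":0,"rx":0,"ry":0,"rz":0.68,"claw":-0.9},{"x":0,"y":0,"z":0,"rx":0,"ry":0,"rz":0.7,"claw":-0.9}])

```text
time: 23.25
tool_pos: [0.5939, 0.0139, 0.1143]
tool_rot: [3.141, -0.001, 0.512]
contact_force: [-3.6, 1.8, 5.4]
opening: 0.0179
grip_force: 15.0
```

Call:
step_arm(steps=[{"x":0,"y":0,"z":0,"rx":0,"ry":0,"rz":0.08,"claw":-0.9},{"x":0,"y":0,"z":0,"rx":0,"ry":0,"rz":0.16,"claw":-0.9},{"x":0,"y":0,"z":0,"rx":0,"ry":0,"rz":0.24,"claw":-0.9},{"x":0,"y":0,"z":0,"rx":0,"ry":0,"rz":0.32,"claw":-0.9},{"x":0,"y":0,"z":0,"rx":0,"ry":0,"rz":0.4,"claw":-0.9},{"x":0,"y":0,"z":0,"rx":0,"ry":0,"rz":0.48,"claw":-0.9},{"x":0,"y":0,"z":0,"rx":0,"ry":0,"rz":0.55,"claw":-0.9},{"x":0,"y":0,"z":0,"rx":0,"ry":0,"rz":0.6,"claw":-0.9},{"x":0,"y":0,"z":0,"rx":0,"ry":0,"rz":0.64,"claw":-0.9},{"x":0,"y":0,"z":0,"rx":0,"ry":0,"rz":0.675,"claw":-0.9},{"x":0,"y":0,"z":0,"rx":0,"ry":0,"rz":0.675,"claw":-0.9},{"x":0,"y":0,"z":0,"rx":0,"ry":0,"rz":0.675,"claw":-0.9}])

```text
time: 24.25
tool_pos: [0.594, 0.0135, 0.1143]
tool_rot: [3.141, -0.001, -0.014]
contact_force: [-4.0, -1.1, 6.0]
opening: 0.0178
grip_force: 15.0
```

```bash
python3 - <<'E'
from h import *
s=robot.observe();print(s['time'],s['tool_pos'],s['tool_rot'],s['opening'],s['contact_force'],s['torque'])
red()
E
```

```text
24.25 [0.59398299 0.01354025 0.11431894] [ 3.14133611e+00 -1.02277856e-03 -1.44400962e-02] 0.017772553047821733 [-3.96904942 -1.08318043  5.98862032] [ 0.13274554  0.62860472 -0.03794065]
top red 0 0
scene red 22 [0.6397 0.1012 0.1313]
```

Call:
step_arm(steps=[{"x":0,"y":0,"z":0,"rx":0,"ry":0,"rz":0.04,"claw":-0.9},{"x":0,"y":0,"z":0,"rx":0,"ry":0,"rz":0.12,"claw":-0.9},{"x":0,"y":0,"z":0,"rx":0,"ry":0,"rz":0.2,"claw":-0.9},{"x":0,"y":0,"z":0,"rx":0,"ry":0,"rz":0.28,"claw":-0.9},{"x":0,"y":0,"z":0,"rx":0,"ry":0,"rz":0.36,"claw":-0.9},{"x":0,"y":0,"z":0,"rx":0,"ry":0,"rz":0.44,"claw":-0.9},{"x":0,"y":0,"z":0,"rx":0,"ry":0,"rz":0.52,"claw":-0.9},{"x":0,"y":0,"z":0,"rx":0,"ry":0,"rz":0.6,"claw":-0.9},{"x":0,"y":0,"z":0,"rx":0,"ry":0,"rz":0.68,"claw":-0.9},{"x":0,"y":0,"z":0,"rx":0,"ry":0,"rz":0.7,"claw":-0.9}])

```text
time: 25.18
tool_pos: [0.5939, 0.0132, 0.1143]
tool_rot: [3.141, -0.001, -0.567]
contact_force: [-4.7, -1.1, 5.6]
opening: 0.0177
grip_force: 15.0
```

Call:
step_arm(steps=[{"x":0,"y":0,"z":0,"rx":0,"ry":0,"rz":0.08,"claw":-0.9},{"x":0,"y":0,"z":0,"rx":0,"ry":0,"rz":0.16,"claw":-0.9},{"x":0,"y":0,"z":0,"rx":0,"ry":0,"rz":0.24,"claw":-0.9},{"x":0,"y":0,"z":0,"rx":0,"ry":0,"rz":0.32,"claw":-0.9},{"x":0,"y":0,"z":0,"rx":0,"ry":0,"rz":0.4,"claw":-0.9},{"x":0,"y":0,"z":0,"rx":0,"ry":0,"rz":0.47,"claw":-0.9},{"x":0,"y":0,"z":0,"rx":0,"ry":0,"rz":0.53,"claw":-0.9},{"x":0,"y":0,"z":0,"rx":0,"ry":0,"rz":0.57,"claw":-0.9},{"x":0,"y":0,"z":0,"rx":0,"ry":0,"rz":0.605,"claw":-0.9},{"x":0,"y":0,"z":0,"rx":0,"ry":0,"rz":0.605,"claw":-0.9},{"x":0,"y":0,"z":0,"rx":0,"ry":0,"rz":0.605,"claw":-0.9}])

```text
time: 26.1
tool_pos: [0.5937, 0.0129, 0.1143]
tool_rot: [3.141, -0.001, -1.039]
contact_force: [-5.6, -2.1, 6.1]
opening: 0.0176
grip_force: 15.0
```

```bash
python3 - <<'E'
from h import *
s=robot.observe();print(s['time'],s['tool_pos'],s['tool_rot'],s['opening'],s['contact_force'],s['torque'])
red()
E
```

```text
26.1 [0.59365457 0.01291751 0.1143234 ] [ 3.14117275e+00 -1.19957099e-03 -1.03934093e+00] 0.0176322684671625 [-5.57931363 -2.11069284  6.11230087] [-0.26369409  0.82016957 -0.02566399]
top red 0 0
scene red 20 [0.6389 0.1015 0.1321]
```

Call:
step_arm(steps=[{"x":0,"y":0,"z":0,"rx":0,"ry":0,"rz":0,"claw":-0.2},{"x":0,"y":0,"z":0,"rx":0,"ry":0,"rz":0,"claw":-0.2},{"x":0,"y":0,"z":-0.05,"rx":0,"ry":0,"rz":0,"claw":-0.2},{"x":0,"y":0,"z":-0.18,"rx":0,"ry":0,"rz":0,"claw":0},{"x":0,"y":0,"z":-0.18,"rx":0,"ry":0,"rz":0,"claw":0.5},{"x":0,"y":0,"z":-0.18,"rx":0,"ry":0,"rz":0,"claw":1},{"x":0.317,"y":0.191,"z":-0.18,"rx":0,"ry":0,"rz":-0.826,"claw":1},{"x":0.317,"y":0.191,"z":-0.18,"rx":0,"ry":0,"rz":-0.826,"claw":1},{"x":0.317,"y":0.191,"z":-0.18,"rx":0,"ry":0,"rz":-0.826,"claw":1},{"x":0.317,"y":0.191,"z":-0.18,"rx":0,"ry":0,"rz":-0.826,"claw":1},{"x":0.317,"y":0.191,"z":-0.18,"rx":0,"ry":0,"rz":-0.826,"claw":1},{"x":0.317,"y":0.191,"z":-0.18,"rx":0,"ry":0,"rz":-0.826,"claw":1}])

```text
time: 27.2
tool_pos: [0.5915, -0.2283, 0.2481]
tool_rot: [-3.141, -0.001, -0.384]
contact_force: [1.6, -0.4, 0.1]
opening: 0.0902
grip_force: 0.0
```

```bash
python3 - <<'E'
from h import *
s=robot.observe();print(s['time'],s['tool_pos'],s['tool_rot'],s['opening'])
im,d=read_camera("scene");P=cloud("scene",d)
m=(P[...,2]>.006)&(P[...,2]<.022)&(np.hypot(P[...,0]-.588,P[...,1]+.257)<.06)
q=P[m];print(len(q),q.mean(0),cv2.minAreaRect(q[:,:2].astype(np.float32)))
for r in nets.masks_of("scene","wafer_b"):
    print(r["conf"],r["box"],r["region"].sum())
p=[proj("scene",[x,-.26,.01]) for x in(.5,.7)]
cv2.imwrite("pics/disp.png",cv2.resize(im[140:260,180:330],(750,600),interpolation=cv2.INTER_CUBIC))
E
```

```text
27.2 [ 0.59150481 -0.22826539  0.24810022] [-3.14138726e+00 -9.27338751e-04 -3.83544331e-01] 0.09020492069767619
79 [ 0.58335698 -0.25872642  0.01003741] ((0.5870237350463867, -0.25893470644950867), (0.04244306683540344, 0.08164888620376587), 65.21505737304688)
0.4 [236.2, 178.9, 291.1, 225.7] 1031
```

View pics/disp.png

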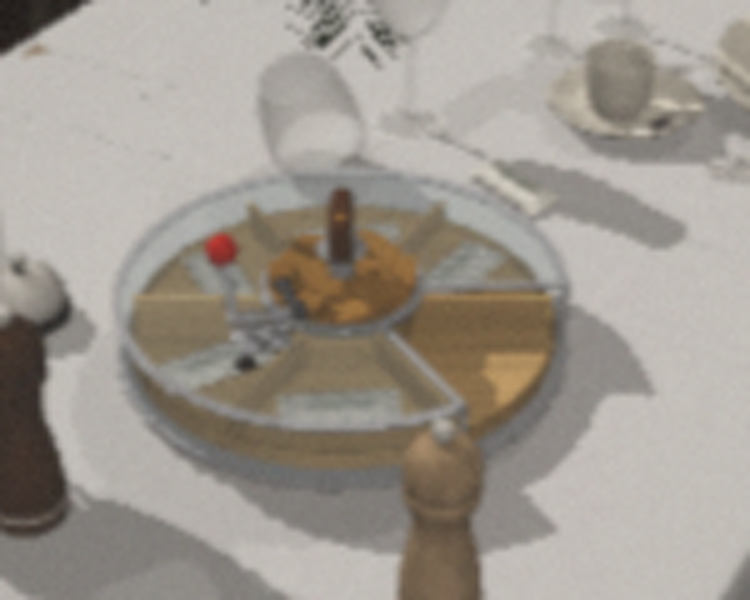

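Call:
step_arm(steps=[{"x":0.017,"y":0.047,"z":0,"rx":0,"ry":0,"rz":0.033,"claw":1},{"x":0.017,"y":0.047,"z":0.05,"rx":0,"ry":0,"rz":0.033,"claw":1},{"x":0.017,"y":0.047,"z":0.26,"rx":0,"ry":0,"rz":0.033,"claw":1},{"x":0.017,"y":0.047,"z":0.26,"rx":0,"ry":0,"rz":0.033,"claw":1},{"x":0.017,"y":0.047,"z":0.26,"rx":0,"ry":0,"rz":0.033,"claw":1},{"x":0.017,"y":0.047,"z":0.26,"rx":0,"ry":0,"rz":0.033,"claw":1},{"x":0.017,"y":0.047,"z":0.26,"rx":0,"ry":0,"rz":0.033,"claw":1},{"x":0.017,"y":0.047,"z":0.26,"rx":0,"ry":0,"rz":0.033,"claw":1}])

```text
time: 27.97
tool_pos: [0.5895, -0.2632, 0.0518]
tool_rot: [-3.141, 0.003, -0.416]
contact_force: [0.5, 0.5, 0.7]
opening: 0.0918
grip_force: 0.0
```

Call:
step_arm(steps=[{"x":0,"y":0.002,"z":0.025,"rx":0,"ry":0,"rz":0,"claw":1},{"x":0,"y":0.002,"z":0.05,"rx":0,"ry":0,"rz":0,"claw":1},{"x":0,"y":0.002,"z":0.05,"rx":0,"ry":0,"rz":0,"claw":1},{"x":0,"y":0.002,"z":0.05,"rx":0,"ry":0,"rz":0,"claw":1}])

```text
time: 28.3
tool_pos: [0.5905, -0.2659, 0.0176]
tool_rot: [3.141, -0.003, -0.416]
contact_force: [-0.4, 0.9, -0.0]
opening: 0.0921
grip_force: 0.0
```

Call:
step_arm(squeeze=8, steps=[{"x":0,"y":0,"z":0.01,"rx":0,"ry":0,"rz":0,"claw":1},{"x":0,"y":0,"z":0.0175,"rx":0,"ry":0,"rz":0,"claw":1},{"x":0,"y":0,"z":0.0175,"rx":0,"ry":0,"rz":0,"claw":0.2},{"x":0,"y":0,"z":0.0175,"rx":0,"ry":0,"rz":0,"claw":-0.4},{"x":0,"y":0,"z":0.0175,"rx":0,"ry":0,"rz":0,"claw":-0.4},{"x":0,"y":0,"z":0.0175,"rx":0,"ry":0,"rz":0,"claw":-0.4},{"x":0,"y":0,"z":0.0175,"rx":0,"ry":0,"rz":0,"claw":-0.4},{"x":0,"y":0,"z":0.0175,"rx":0,"ry":0,"rz":0,"claw":-0.4},{"x":0,"y":0,"z":0.0175,"rx":0,"ry":0,"rz":0,"claw":-0.4},{"x":0,"y":0,"z":0.0175,"rx":0,"ry":0,"rz":0,"claw":-0.4}])

```text
time: 29.13
tool_pos: [0.5893, -0.2655, 0.0022]
tool_rot: [3.142, -0.0, -0.416]
contact_force: [-0.7, -0.3, 0.4]
opening: 0.0433
grip_force: 0.0
```

Call:
step_arm(steps=[{"x":0,"y":0,"z":0,"rx":0,"ry":0,"rz":0,"claw":-0.4},{"x":0,"y":0,"z":0,"rx":0,"ry":0,"rz":0,"claw":-0.4},{"x":0,"y":0,"z":0,"rx":0,"ry":0,"rz":0,"claw":-0.4},{"x":0,"y":0,"z":-0.02,"rx":0,"ry":0,"rz":0,"claw":-0.4},{"x":0,"y":0,"z":-0.07,"rx":0,"ry":0,"rz":0,"claw":-0.4},{"x":0,"y":0,"z":-0.34,"rx":0,"ry":0,"rz":0,"claw":-0.4},{"x":0,"y":0,"z":-0.34,"rx":0,"ry":0,"rz":0,"claw":-0.4},{"x":0,"y":0,"z":-0.34,"rx":0,"ry":0,"rz":-0.15,"claw":-0.4},{"x":0,"y":0,"z":-0.34,"rx":0,"ry":0,"rz":-0.3,"claw":-0.4},{"x":0,"y":0,"z":-0.34,"rx":0,"ry":0,"rz":-0.45,"claw":-0.4},{"x":0,"y":0,"z":-0.34,"rx":0,"ry":0,"rz":-0.572,"claw":-0.4},{"x":0,"y":0,"z":-0.34,"rx":0,"ry":0,"rz":-0.572,"claw":-0.4}])

```text
time: 30.13
tool_pos: [0.5901, -0.2659, 0.2602]
tool_rot: [3.138, -0.005, 0.036]
contact_force: [-0.6, -0.1, -0.9]
opening: 0.0389
grip_force: 8.0
```

```bash
python3 - <<'E'
from h import *
s=robot.observe();T=np.array(s['tool_pos']);print(s['time'],T,s['tool_rot'],s['opening'],s['grip_force'])
im,d=read_camera("scene");P=cloud("scene",d)
m=(P[...,2]>T[2]-.012)&(P[...,2]<T[2]+.022)&(np.abs(P[...,:2]-T[:2])<[.07,.05]).all(-1)
q=P[m]-T;print(len(q),q.min(0).round(3),q.max(0).round(3))
E
```

```text
30.1333 [ 0.59009901 -0.26590396  0.26021353] [ 3.13843539 -0.00480384  0.03640928] 0.03893661562264697 7.994791679084301
118 [-0.044 -0.034 -0.002] [0.042 0.044 0.022]
```

Call:
step_arm(steps=[{"x":-0.13,"y":-0.376,"z":0,"rx":0,"ry":0,"rz":0.033,"claw":-0.4},{"x":-0.13,"y":-0.376,"z":0,"rx":0,"ry":0,"rz":0.033,"claw":-0.4},{"x":-0.13,"y":-0.376,"z":0,"rx":0,"ry":0,"rz":0.033,"claw":-0.4},{"x":-0.13,"y":-0.376,"z":0,"rx":0,"ry":0,"rz":0.033,"claw":-0.4},{"x":-0.13,"y":-0.376,"z":0,"rx":0,"ry":0,"rz":0.033,"claw":-0.4},{"x":-0.13,"y":-0.376,"z":0,"rx":0,"ry":0,"rz":0.033,"claw":-0.4},{"x":-0.13,"y":-0.376,"z":0,"rx":0,"ry":0,"rz":0.033,"claw":-0.4},{"x":-0.13,"y":-0.376,"z":0,"rx":0,"ry":0,"rz":0.033,"claw":-0.4},{"x":-0.13,"y":-0.376,"z":0,"rx":0,"ry":0,"rz":0.033,"claw":-0.4},{"x":-0.13,"y":-0.376,"z":0,"rx":0,"ry":0,"rz":0.033,"claw":-0.4}])

```text
time: 31.02
tool_pos: [0.4823, 0.013, 0.2561]
tool_rot: [3.141, 0.002, 0.006]
contact_force: [1.0, 0.2, -0.5]
opening: 0.0389
grip_force: 8.0
```

Call:
step_arm(steps=[{"x":0,"y":0,"z":0.05,"rx":0,"ry":0,"rz":0,"claw":-0.4},{"x":0,"y":0,"z":0.23,"rx":0,"ry":0,"rz":0,"claw":-0.4},{"x":0,"y":0,"z":0.23,"rx":0,"ry":0,"rz":0,"claw":-0.4},{"x":0,"y":0,"z":0.23,"rx":0,"ry":0,"rz":0,"claw":-0.4},{"x":0,"y":0,"z":0.23,"rx":0,"ry":0,"rz":0,"claw":-0.4},{"x":0,"y":0,"z":0.23,"rx":0,"ry":0,"rz":0,"claw":-0.4},{"x":0,"y":0,"z":0.23,"rx":0,"ry":0,"rz":0,"claw":-0.4},{"x":0,"y":0,"z":0.23,"rx":0,"ry":0,"rz":0,"claw":-0.4}])

```text
time: 31.68
tool_pos: [0.4839, 0.012, 0.0855]
tool_rot: [3.141, -0.002, 0.005]
contact_force: [0.6, -0.1, 0.5]
opening: 0.0393
grip_force: 8.0
```

Descending in two stages.

Call:
step_arm(steps=[{"x":-0.001,"y":0,"z":0.025,"rx":0,"ry":0,"rz":0,"claw":-0.4},{"x":-0.001,"y":0,"z":0.045,"rx":0,"ry":0,"rz":0,"claw":-0.4},{"x":-0.001,"y":0,"z":0.06,"rx":0,"ry":0,"rz":0,"claw":-0.4},{"x":-0.001,"y":0,"z":0.068,"rx":0,"ry":0,"rz":0,"claw":-0.4},{"x":-0.001,"y":0,"z":0.068,"rx":0,"ry":0,"rz":0,"claw":-0.4},{"x":-0.001,"y":0,"z":0.068,"rx":0,"ry":0,"rz":0,"claw":-0.4}])

```text
time: 32.18
tool_pos: [0.4827, 0.0128, 0.0346]
tool_rot: [3.141, -0.002, 0.007]
contact_force: [0.4, 0.0, 0.7]
opening: 0.0392
grip_force: 8.0
```

Call:
step_arm(steps=[{"x":0,"y":0,"z":0.004,"rx":0,"ry":0,"rz":0,"claw":-0.4},{"x":0,"y":0,"z":0.008,"rx":0,"ry":0,"rz":0,"claw":-0.4},{"x":0,"y":0,"z":0.008,"rx":0,"ry":0,"rz":0,"claw":-0.4}])

```text
time: 32.43
tool_pos: [0.4826, 0.013, 0.0281]
tool_rot: [3.141, -0.002, 0.007]
contact_force: [0.8, -0.4, 2.2]
opening: 0.0393
grip_force: 8.0
```

Call:
step_arm(steps=[{"x":0,"y":0,"z":0,"rx":0,"ry":0,"rz":0,"claw":0.1},{"x":0,"y":0,"z":0,"rx":0,"ry":0,"rz":0,"claw":0.1},{"x":0,"y":0,"z":0,"rx":0,"ry":0,"rz":0,"claw":0.1},{"x":0,"y":0,"z":-0.02,"rx":0,"ry":0,"rz":0,"claw":0.1},{"x":0,"y":0,"z":-0.05,"rx":0,"ry":0,"rz":0,"claw":0.1},{"x":0,"y":0,"z":-0.28,"rx":0,"ry":0,"rz":0,"claw":0},{"x":0,"y":0,"z":-0.28,"rx":0,"ry":0,"rz":0,"claw":0},{"x":0,"y":0,"z":-0.28,"rx":0,"ry":0,"rz":0,"claw":0},{"x":-0.05,"y":0.25,"z":-0.28,"rx":0,"ry":0,"rz":0,"claw":0},{"x":-0.05,"y":0.25,"z":-0.28,"rx":0,"ry":0,"rz":0,"claw":0},{"x":-0.05,"y":0.25,"z":-0.28,"rx":0,"ry":0,"rz":0,"claw":0},{"x":-0.05,"y":0.25,"z":-0.28,"rx":0,"ry":0,"rz":0,"claw":0}])

```text
time: 33.43
tool_pos: [0.4504, -0.1469, 0.2311]
tool_rot: [3.141, -0.0, 0.008]
contact_force: [0.8, -0.6, 0.1]
opening: 0.0456
grip_force: 0.0
```

```bash
python3 - <<'E'
from h import *
s=robot.observe();print(s['time'],s['tool_pos'],s['contact_force'])
im=waf();red()
cv2.imwrite("pics/end.png",cv2.resize(im[140:300,140:340],(750,600),interpolation=cv2.INTER_CUBIC))
E
```

```text
33.4333 [ 0.45042535 -0.14688902  0.23112325] [ 0.75124621 -0.59581448  0.10560144]
scene 114 [0.4794 0.0194 0.0371] ((0.4900539219379425, 0.019557172432541847), (0.10055293142795563, 0.035879746079444885), 3.2775166034698486)
top red 30 [0.644  0.0952 0.1351]
scene red 20 [0.6386 0.102  0.1325]
```

View pics/end.png

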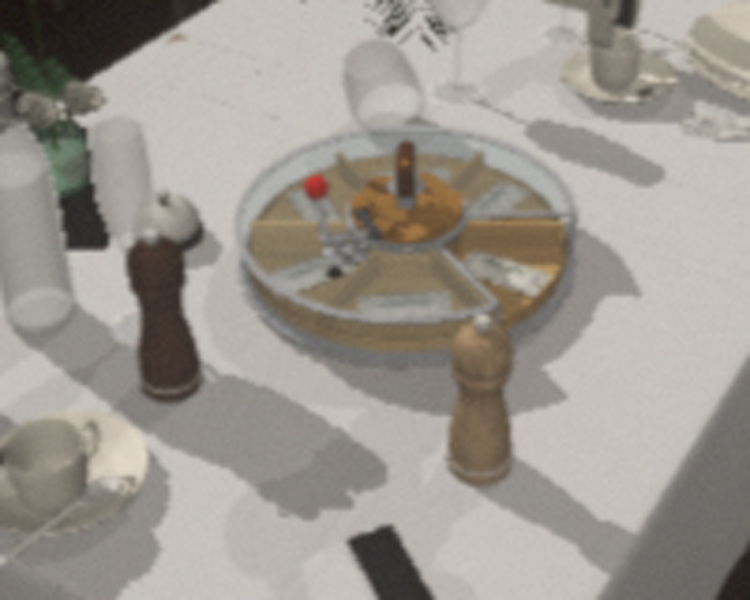

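The final picture shows the second wafer flat in the opening at crop pixel (505,272). The ball is on its engaged side at (316,187), and everything else stands where it was.

```bash
python3 -c "
from cell import robot
print(robot.hand_in())"
```

```text
the job is handed in; nothing more can be done
None
```

I did the whole sequence in the order asked and handed the job in at about 33.6 s: both wafers lie flat in their pockets, the second pocket is in the opening at its click, and the pawl is down; the hand-in reported no verdict.

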